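# Raise the gate of the loading track and slide the bottle home

## Robot

A 7-joint arm with a two-finger parallel gripper is mounted at the origin on a cart in front of the work surface, level with it; the furniture and walls round the work are solid. World frame = base frame: x ahead of the robot, y to its left, z up, the work surface at z = 0. Lengths are in m, angles in rad, forces in N, time in s.
With the tool pointing down it reaches from about 0.35 to 0.9 m from the base axis. Payload 8.1 kg.
Tool frame: the origin (TCP) lies midway between the tips of the shut fingers; the grasp point (between the pads) lies 19 mm behind it; x points along the fingers, z is the direction in which the jaws open and shut, and the axes are right-handed (so a half turn about x gives the same grasp; the last joint's range is limited). The gripper opens to 92 mm and grips with 3 to 60 N. Pads are 19 mm wide; open, the fingers measure 130 mm over their backs; the gripper's body (75 mm by 190 mm) begins 47 mm behind the grasp point.
Start: joints at [1.028, 0.434, 0.025, 1.573, -0.012, 1.134, -0.075], TCP at [0.266, -0.566, 0.227] pointing down, gripper open.
Joint ranges: [-2.62, 2.62], [-0.44, 2.09], [-1.27, 1.32], [0.08, 2.57], [-1.32, 4.46], [0.12, 2], [-2.74, 2.74]. Speed limits (rad/s): [2.22, 2.22, 3.01, 3.01, 3.14, 3.14, 3.14].

## Interface

Orientations are given as a rotation vector (axis times angle).
In Python, from cell import arm, optics, finder gives the robot as it stands.
- The arm moves only by the tool send_rows, never from a script. Its argument "rows" is a list that holds one entry, the list of rows, each a list of 7 numbers: the shift along the tool's x, y, z in mm, then the turn, a rotation vector about the tool's x, y, z in degrees, then the opening in per cent of the stroke, from 0 (shut) to 100 (fully open). A call has exactly 8 rows; each row is the pose to reach, as a shift and turn from the pose commanded when the call began, along the tool's axes at that moment; what a row does not reach only later rows make up. A row lasts 1/10 s, in which the tool goes at most 50 mm and 8.59 degrees, less where a joint would pass 70% of its speed; a pose out of reach is approached as far as the arm can. A call with a gripper value outside its range is refused whole. The fingers move at their own pace and stop on an object; "grip_force" is the grip in N (left out, the last holds). Time passes only in rows, so rows that repeat a pose let the fingers close, or fill a call up. It gives the time, the measured TCP pose, the force and the opening at its end, in the units of the state.
- arm.observe(): the state, without advancing time (a new reading comes with each control period).
- optics.get_image(name): name is "side" or "top"; returns (picture, depth): 400x640x3 uint8, red, green, blue; 400x640 float32, m along the optical axis (not along the pixel's ray), 0 where there is no reading.
- optics.get_calibration(name): a dict with "camera_matrix" (3x3 intrinsics, pixels), "D" ([k1, k2, p1, p2, k3] as OpenCV has them; the pictures are not rectified), "position" and "orientation" of the camera in the world. Camera axes: x right, y up, looking along -z (the intrinsics and any distortion apply to the point x, -y, -z); pixel columns grow to the right and rows downward; lengths in m; the calibration is good to about 2 mm. A picture is of the moment at which its call begins. get_calibration takes no time and is no camera call.
- arm.sign_off(): hands the job in, once; it reports no verdict.
Trained networks look in the newest picture that a camera, given by its name, has taken for a name from the list of things; names that differ only in an ending like _2 or _b are one class to them, and where a whole thing is asked for, a point or a joint stands for the part that bears it (a point fixed in the world has none). Each returns a list of dicts, best first, with "confidence" (0 to 1); they miss things now and then, are a little off and sometimes report something else, mostly with a low value. They report only what shows in the picture. A call takes as long as a camera call. They do not tell look-alikes from the thing itself.
- finder.search_frame(camera, thing): "bbox" ([left, top, width, height] in pixels, round what is visible of it).
- finder.regions_of(camera, thing): "region" (400x640 bool, what is visible of it) and "bbox" ([left, top, width, height] in pixels, round what is visible of it).
- finder.place_of(camera, thing): "xy" ([column, row] in pixels: a listed point, or the origin of a listed thing).
The state is a dict: "clock": time; "joints": joint angles; "dq": joint speeds; "joint_efforts": joint torques, N m; "position": TCP position; "ee_rot": TCP orientation; "force": force on the tool from outside, world axes, zero at the start; "ft_torque": the same for the moment, N m; "width": opening from 0.0 (shut) to 1.0 (fully open).
Only numpy, scipy, OpenCV 4.12 (cv2) and the standard library are available. Lean on these libraries where they do the work, as an engineer would, in place of code of your own. Each camera call takes 0.05 s, during which the arm holds its last target.

## Task

The amber stain bottle waits on the short loading track in front of a closed gate arm. Push the counterweighted arm up past its balance point so that it stays raised by itself, then push the bottle along the track, past the raised arm, until it stands against the end stop. Only push: do not lift or tip the bottle, and leave the two specimen cups and the steel tumbler where they stand.

Things in the scene. Friction and masses are not known exactly. Their poses are not given: they have to be found in the camera images.
- gate: Loading track beside the sink, an aluminium channel fixed to the worktop. Origin on the worktop, mid-lane, straight below the lowered arm. The lane runs along y: the bottle waits at +y, the end stop is at -y; x points across the lane to the arm's post; z up. Lane floor 4 mm above the worktop; side rails 56 mm apart inside, 6 mm thick, tops at 14 mm, from y = -105 to +115 mm.
- gate_hinge (a point): Axis of the arm's hinge, parallel to the track's y: at track x = +115 mm, y = 0, 70 mm above the worktop. It lies in the post, 48 mm wide in y, 34 mm in x, 88 mm high, standing beside the lane. Frame parallel to the track's.
- gate_tip (a point): Centre of the free end of the gate arm, 190 mm from the hinge axis. The arm is a white round bar, 16 mm diameter, with a dark end sleeve (19 mm). Lowered, it lies level, its centre line 70 mm above the worktop, and crosses over the lane from the post towards the sink; its end is then at track x = -75 mm, y = 0, perhaps over the sink's 20 mm high rim.
- gate_arm (a joint): Angle of the arm, rad: 0 lowered (level), 1.6 fully raised (just past upright, at its stop); the free end swings up, then towards track +x, in the track's x-z plane. A steel counterweight sits on a crank at the hinge. Below about 0.9 the arm falls back, above it it tips to 1.6 and stays; friction may hold it within 0.2 of that balance. Push at the free end: under 2 N.
- bottle_mid (a point): The bottle to push: amber, black cap, 45 mm diameter, 90 mm high, about 85 g, straight-sided to about 60 mm, loose. Point on its axis, half-way up (45 mm above its foot); z along its axis. It starts standing on the lane floor, 65 to 85 mm before the arm (track y positive). It tips if pushed above about 25 mm.
- gate_dock (a point): Where the bottle's middle comes when it stands centred against the end stop: track x = 0, y = -70 mm, 49 mm above the worktop. The stop is a wall across the lane, up to 38 mm above the worktop, with a rubber pad whose face is at track y = -92.5 mm.
- cup_near: Bystander: specimen cup with a pale cap, 52 mm diameter, 64 mm high, on the post's side of the lane, near its open end. Origin under its centre.
- cup_far: Bystander: specimen cup with a red cap, 52 mm diameter, 64 mm high, on the post's side of the lane, near the end stop. Origin under its centre.
- tumbler: Bystander: open steel tumbler, 63 mm diameter, 81 mm high, behind the post. Origin under its centre.
- bottle: The same bottle; origin under its centre, on the lane floor.
Things that resemble listed ones, but are neither listed nor needed, are in the scene too. Leave any blue or yellow look-alike of the bottle alone.

How it is judged:
On the way, in this order (a step that is already met when the one before it is completed fails the run):
1. the gate arm is up past its balance point while the bottle still waits before it (value of joint gate_arm above 1.3 rad and y of bottle_mid in the frame of gate above 0.04 m), for 0.2 s.
2. the bottle stands against the end stop (y of bottle_mid in the frame of gate between -0.08 and -0.062 m and x of bottle_mid in the frame of gate between -0.012 and 0.012 m and angle between bottle_mid's own z axis and vertical below 0.1 rad and z of bottle_mid in the frame of gate below 0.056 m), for 0.2 s.
At the end, for the whole second after the job is handed in: The arm stands raised by itself (above 1.3 rad), and the bottle stands upright (within 0.1 rad) on the lane floor, between the rails, within 8 mm of the end stop, at rest (all of step 2 and value of joint gate_arm above 1.3 rad and linear speed of bottle below 0.02 m/s); the robot touches nothing.
It fails at once if the bottle is lifted off the lane (16 mm) (z of bottle_mid in the frame of gate above 0.065 m).
It fails at once if the bottle is tipped (0.4 rad) (angle between bottle_mid's own z axis and vertical above 0.4 rad).
It fails at once if the bottle is pushed under the arm while the arm is down (value of joint gate_arm below 0.8 rad and y of bottle_mid in the frame of gate below 0.01 m).
It fails at once if a specimen cup or the steel tumbler is disturbed (moved 30 mm) (distance of any of cup_near, cup_far, tumbler from where it was at the start of the episode above 0.03 m).
It also fails if it takes over 59 s, if anything falls off the work surface, if the arm or the gripper's body presses on something with over 40 N, if the wrist force passes 120 N, or if a joint passes its speed limit or range.

## Working session

There is one attempt and no reset: what is moved stays moved. The work goes in short steps, Python scripts to look and compute and a tool call to move; the robot and the scene stay as the last step left them, time stands still between calls to the robot, and variables do not carry over. Pictures are saved under pics/ and viewed, and the job is handed in when it is done.

Besides the shell and the picture viewer there is one more tool, called as name([rows], argument=value, ...), one row to a line, values as JSON. send_rows: Moves the arm, as the interface text tells. Its arguments: {"type":"object","properties":{"rows":{"type":"array"},"grip_force":{"type":"number"}},"required":["rows"]}

```bash
mkdir -p pics; ls
cat > h.py <<'E'
import numpy as np, cv2
from cell import arm, optics, finder
from scipy.spatial.transform import Rotation as R
def save(n,p): cv2.imwrite('pics/'+n+'.png', cv2.cvtColor(p,cv2.COLOR_RGB2BGR))
def cal(n):
    c=optics.get_calibration(n); o=np.array(c['orientation'],float)
    Rm=o if o.shape==(3,3) else R.from_rotvec(o).as_matrix()
    return np.array(c['camera_matrix']),np.array(c['D']),np.array(c['position']),Rm
def ray(n,uv):
    K,D,p,Rm=cal(n); x=cv2.undistortPoints(np.array([[uv]],float),K,D)[0,0]
    return p,Rm@np.array([x[0],-x[1],-1.])
def atz(n,uv,z):
    p,d=ray(n,uv); return p+d*(z-p[2])/d[2]
def atd(n,uv,depth):
    p,d=ray(n,uv); return p+d*depth
def proj(n,P):
    K,D,p,Rm=cal(n); q=(np.atleast_2d(P)-p)@Rm; q=q*[1,-1,-1]
    return cv2.projectPoints(q,np.zeros(3),np.zeros(3),K,D)[0][:,0]
E
python3 - <<'E'
from h import *
for n in ['side','top']:
    p,d=optics.get_image(n); save(n+'0',p); np.save(n+'0.npy',d)
    print(n,optics.get_calibration(n))
    for t in ['gate','gate_hinge','gate_tip','bottle_mid','gate_dock','cup_near','cup_far','tumbler','bottle']:
        print(t,[(np.round(r['xy']),round(r['confidence'],2)) for r in finder.place_of(n,t)])
print(arm.observe())
E
```

```text
pics
side {'camera_matrix': array([[420.83051146,   0.        , 319.8650775 ],
       [  0.        , 420.83051146, 192.82174889],
       [  0.        ,   0.        ,   1.        ]]), 'D': array([-0.07314275,  0.        ,  0.        ,  0.        ,  0.        ]), 'position': array([ 0.4655416 , -0.28143897,  0.82986277]), 'orientation': array([ 0.47056799, -0.08495435, -0.31184361])}
gate [(array([324., 212.]), 0.82)]
gate_hinge [(array([341., 158.]), 0.66)]
gate_tip [(array([318., 239.]), 0.97), (array([327., 215.]), 0.47)]
bottle_mid [(array([290., 196.]), 0.75), (array([243., 231.]), 0.68), (array([212., 216.]), 0.64)]
gate_dock [(array([362., 215.]), 0.83), (array([326., 213.]), 0.29)]
cup_near [(array([289., 167.]), 0.64), (array([361., 215.]), 0.39)]
cup_far [(array([378., 190.]), 0.59)]
tumbler [(array([328., 133.]), 0.8)]
bottle [(array([288., 206.]), 0.96), (array([221., 223.]), 0.91), (array([343., 156.]), 0.66), (array([249., 239.]), 0.56)]
top {'camera_matrix': array([[365.09219511,   0.        , 315.83306884],
       [  0.        , 365.09219511, 200.95802048],
       [  0.
[... 721 characters left out ...]
), 0.71), (array([328., 259.]), 0.52)]
{'clock': 1.0, 'joints': array([ 1.02838463,  0.43450626,  0.02497787,  1.57317223, -0.01158569,
        1.13394247, -0.07510269]), 'dq': array([-0.00082426, -0.00070277,  0.00068907, -0.00199197,  0.00113672,
        0.00020727,  0.00017129]), 'joint_efforts': array([ 7.24134006e-04, -6.67676854e+01,  9.84076560e-01, -3.14812696e+01,
       -6.06505852e-02,  3.23771057e-02,  7.02833836e-05]), 'position': array([ 0.2661123 , -0.56557098,  0.22674846]), 'ee_rot': array([ 0.87940869,  1.38562598, -0.87952153]), 'force': array([ 0.15575194,  0.19410465, -0.25621204]), 'ft_torque': array([-0.01662781,  0.02225553,  0.02946435]), 'width': 1.0033030430594296}
```

View pics/side0.png

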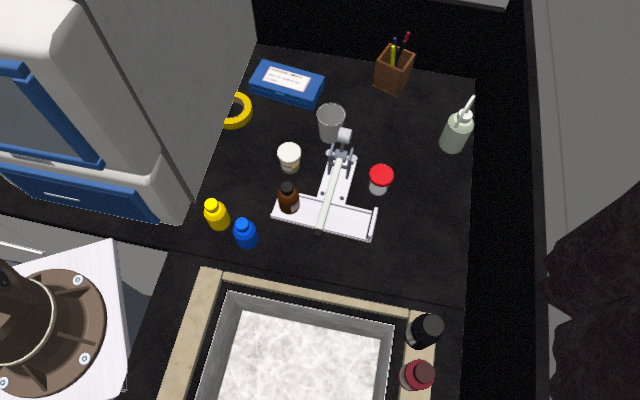

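View pics/top0.png

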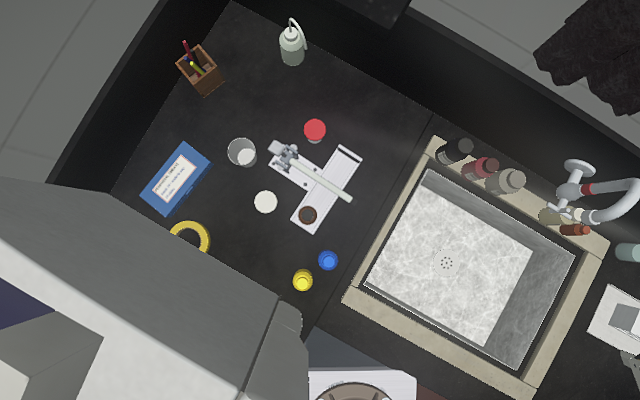

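Run:
```python
import cv2
a=cv2.imread('pics/side0.png')[110:270,190:410]; cv2.imwrite('pics/sidec.png',cv2.resize(a,None,fx=3.6,fy=3.6,interpolation=3))
a=cv2.imread('pics/top0.png')[110:300,220:400]; cv2.imwrite('pics/topc.png',cv2.resize(a,None,fx=3.1,fy=3.1,interpolation=3))
```

```text
(no output)
```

View pics/sidec.png

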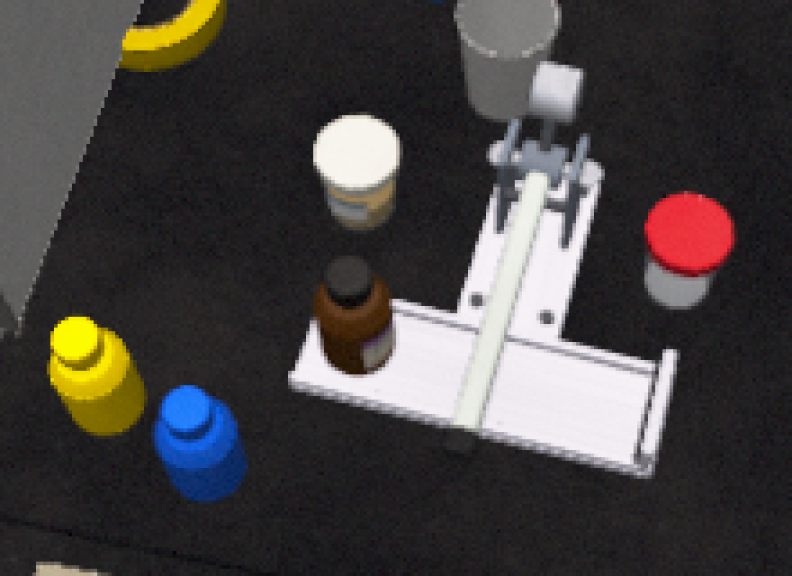

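View pics/topc.png

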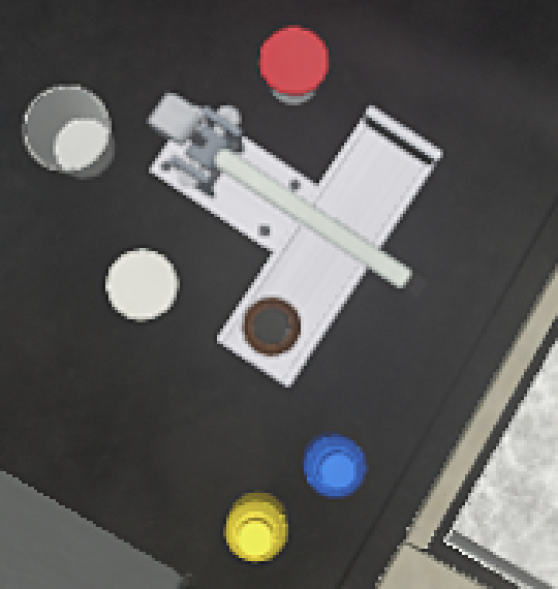

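The amber bottle at side (288,200) / top (308,215) is the target. The blue look-alike at side (245,235) / top (328,260) and the yellow one at side (216,215) / top (302,279) are not. The crop shows the amber body with black cap standing in the channel's open end, and the stop wall is at the far end. Next I fit the track pose.

```bash
cat > fit.py <<'E'
from h import *
from scipy.optimize import least_squares
T=lambda u,v:(220+u/3.1-.3,110+v/3.1-.3)
S=lambda u,v:(190+u/3.6-.3,110+v/3.6-.3)
# (cam, pix, track pt)
obs=[('top',T(218,340),(34,115,14)),('top',T(289,385),(-34,115,14)),
('top',T(370,106),(34,-105,38)),('top',T(441,153),(-34,-105,38)),
('top',T(406,279),(-75,0,70)),('top',T(275,250),(34,24,8)),
('side',S(291,380),(-34,115,8)),('side',S(655,472),(-34,-105,8)),('side',S(462,435),(-75,0,70)),
('side',(289,0),None)]
obs=[o for o in obs if o[2]]
def W(p,P):
    c,s=np.cos(p[2]),np.sin(p[2]); P=np.asarray(P,float)/1000
    return np.stack([p[0]+c*P[...,0]-s*P[...,1],p[1]+s*P[...,0]+c*P[...,1],P[...,2]],-1)
def f(p): return np.concatenate([proj(o[0],W(p,o[2]))[0]-o[1] for o in obs])
if __name__=='__main__':
    a=atz('top',obs[0][1],.014);b=atz('top',obs[2][1],.038);d=a-b
    r=least_squares(f,[*((a+b)/2)[:2],np.arctan2(-d[0],d[1])],loss='soft_l1')
    print(r.x,np.round(f(r.x).reshape(-1,2),1))
    np.save('pose.npy',r.x)
    p=r.x
    for n in ['top','side']:
        im=cv2.imread(f'pics/{n}0.png')
        im=cv2.resize(im,None,fx=4,fy=4)
        for L in [[(34,115,14),(-34,115,14),(-34,-105,14),(34,-105,14)],[(28,115,4),(-28,115,4),(-28,-92,4),(28,-92,4)],[(115,0,70),(-75,0,70)],[(98,24,88),(132,24,88),(132,-24,88),(98,-24,88)],[(34,-92,38),(-34,-92,38)]]:
            q=(proj(n,W(p,L))*4+2).astype(int); cv2.polylines(im,[q],len(L)>2,(0,0,255),1)
        c=(slice(400,1100),slice(800,1600)) 
        cv2.imwrite(f'pics/fit_{n}.png',cv2.resize(im[c],(680,595)))
    P,d=ray('top',(0,0))
    for n,u in [('side',(290,196)),('side',(288,206)),('top',(310,216)),('top',(306,212))]:pass
    inv=lambda w:(lambda D:(np.cos(p[2])*D[0]+np.sin(p[2])*D[1],-np.sin(p[2])*D[0]+np.cos(p[2])*D[1]))(1000*(w[:2]-p[:2]))
    print('bottle mid',inv(atz('side',(290,196),.049)),inv(atz('top',(310,216),.049)),'cap top by pixel',inv(atz('top',(220+272/3.1,110+328/3.1),.094)),inv(atz('side',(190+348/3.6,110+268/3.6),.094)))
    print('world bottle',W(p,(0,75,0)),'tip',W(p,(-75,0,70)),'hinge',W(p,(115,0,70)))
    for t,a,b,z in [('cn',(289,150+2),(220+142/3.1,110+285/3.1),.064),('cf',(381,174),(220+294/3.1,110+60/3.1),.064),('tum',(330,110),(242,151),.081)]:
        print(t,inv(atz('side',a,z)),inv(atz('top',b,z)))
E
python3 fit.py
```

```text
[0.60213498 0.06463139 0.99867298] [[-1.5 -0.6]
 [-0.8  0.1]
 [-1.1 -2.3]
 [-0.2 -2.3]
 [ 4.   2.2]
 [ 0.4 -2.7]
 [-0.5  0.9]
 [-0.6 -0.2]
 [-0.6  5.1]]
bottle mid (np.float64(3.849768984894176), np.float64(79.28483635341877)) (np.float64(-6.386361069365407), np.float64(81.88874850490296)) cap top by pixel (np.float64(-2.2397191555293503), np.float64(85.21129098395718)) (np.float64(5.627586249002988), np.float64(84.17324991678203))
world bottle [0.53907849 0.10523777 0.        ] tip [0.5615286  0.00157489 0.07      ] hinge [0.66439811 0.16131801 0.07      ]
cn (np.float64(98.3003231807798), np.float64(108.35826251629703)) (np.float64(96.27354100629316), np.float64(110.01700783139121))
cf (np.float64(95.05405905053001), np.float64(-93.96432375072192)) (np.float64(93.48815605282708), np.float64(-93.7890012883056))
tum (np.float64(218.31359660304244), np.float64(47.28947868283721)) (np.float64(203.29022325127062), np.float64(42.24072753804341))
```

View pics/fit_top.png

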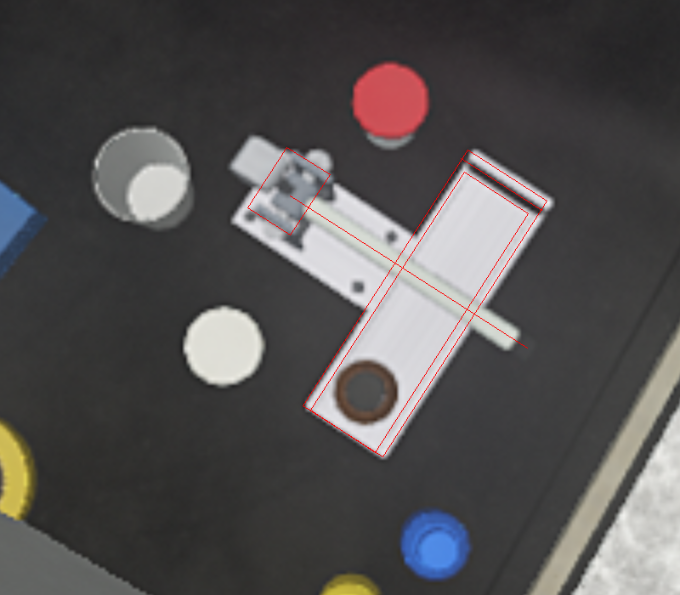

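View pics/fit_side.png

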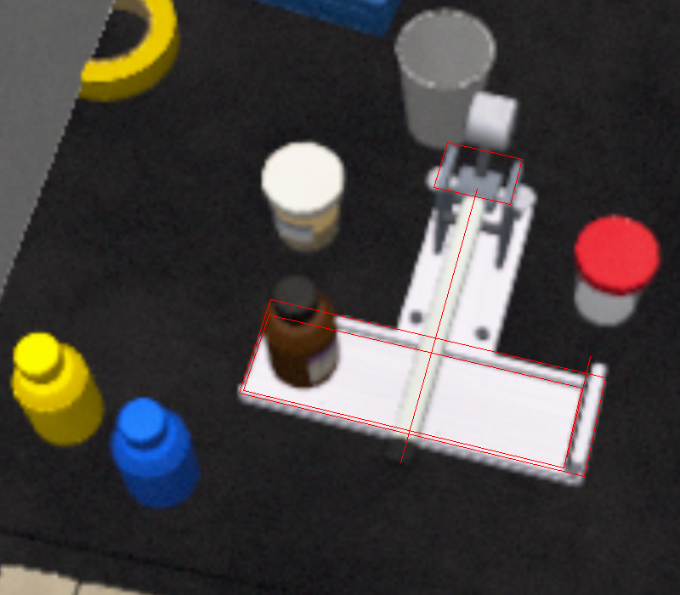

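```bash
cat > cloud.py <<'E'
from h import *
def cloud(n,d):
    K,D,p,Rm=cal(n); v,u=np.mgrid[0:400,0:640]
    x=cv2.undistortPoints(np.stack([u,v],-1).reshape(-1,1,2).astype(float),K,D)[:,0]
    q=np.c_[x[:,0],-x[:,1],-np.ones(len(x))]*d.reshape(-1,1)
    return (q@Rm.T+p).reshape(400,640,3)
E
python3 - <<'E'
from cloud import *
import fit
p=np.load('pose.npy')
c,s=np.cos(p[2]),np.sin(p[2])
for n in ['top','side']:
    C=cloud(n,np.load(n+'0.npy')); D=(C-[p[0],p[1],0])*1000
    t=np.stack([c*D[...,0]+s*D[...,1],-s*D[...,0]+c*D[...,1],D[...,2]],-1)
    im=cv2.imread(f'pics/{n}0.png').astype(int)
    ok=np.load(n+'0.npy')>0
    def st(name,m): 
        q=t[m&ok]; print(n,name,len(q),np.round(np.percentile(q,[2,50,98],axis=0),0).tolist() if len(q) else '')
    r=(abs(t[...,0])<180)&(abs(t[...,1])<150)
    bench=(abs(t[...,0]+60)<20)&(abs(t[...,1]-60)<30); st('bench',bench)
    white=im.min(-1)>150
    lane=white&r&(t[...,2]<25)&(t[...,0]<40); st('lane',lane)
    q=t[lane&ok&(abs(t[...,1])<90)]
    for y in (-70,-40,40): 
        k=q[abs(q[:,1]-y)<15]; print(' lane edges y',y,np.percentile(k[:,0],[1,99]).round(1))
    st('arm',r&(abs(t[...,1])<25)&(t[...,2]>50)&(t[...,0]<80))
    st('stop',r&(abs(t[...,1]+98)<20)&(t[...,2]>28)&(t[...,0]<50))
    b=r&(abs(t[...,1]-75)<40)&(abs(t[...,0])<40)
    st('cap',b&(t[...,2]>85)); st('body',b&(t[...,2]>25)&(t[...,2]<60))
    st('post/cw',(t[...,0]>80)&(t[...,0]<190)&(abs(t[...,1])<35)&(t[...,2]>50))
    st('cn',(abs(t[...,0]-97)<40)&(abs(t[...,1]-108)<40)&(t[...,2]>58))
    st('cf',(abs(t[...,0]-95)<40)&(abs(t[...,1]+94)<40)&(t[...,2]>58))
    st('tum',(abs(t[...,0]-205)<60)&(abs(t[...,1]-43)<50)&(t[...,2]>70))
E
```

```text
top bench 391 [[-79.0, 31.0, -4.0], [-60.0, 60.0, -1.0], [-41.0, 89.0, 2.0]]
top lane 2369 [[-178.0, -125.0, -1.0], [-12.0, -15.0, 4.0], [34.0, 112.0, 21.0]]
 lane edges y -70 [-178.9   29.7]
 lane edges y -40 [-178.5   36.2]
 lane edges y 40 [-179.1   35.6]
top arm 1814 [[-68.0, -25.0, 72.0], [30.0, -22.0, 684.0], [68.0, 7.0, 695.0]]
top stop 133 [[-35.0, -101.0, 29.0], [-4.0, -95.0, 36.0], [28.0, -91.0, 40.0]]
top cap 111 [[-10.0, 72.0, 89.0], [1.0, 84.0, 92.0], [14.0, 95.0, 94.0]]
top body 43 [[-20.0, 61.0, 56.0], [-2.0, 84.0, 59.0], [23.0, 104.0, 60.0]]
top post/cw 581 [[84.0, -30.0, 53.0], [116.0, 1.0, 83.0], [150.0, 29.0, 126.0]]
top cn 393 [[76.0, 86.0, 59.0], [99.0, 109.0, 62.0], [122.0, 132.0, 65.0]]
top cf 380 [[72.0, -116.0, 59.0], [95.0, -93.0, 62.0], [118.0, -70.0, 65.0]]
top tum 122 [[146.0, -4.0, 70.0], [217.0, 31.0, 79.0], [236.0, 74.0, 122.0]]
side bench 497 [[-79.0, 31.0, -2.0], [-60.0, 60.0, 1.0], [-41.0, 89.0, 4.0]]
side lane 2401 [[-173.0, -114.0, 2.0], [-6.0, -21.0, 5.0], [32.0, 109.0, 21.0]]
 lane edges y -70 [-173.1   30.6]
 lane edges y -40 [-176.7   32.4]
 lane edges y 40 [-147.7   32.9]
side arm 587 [[-77.0, -7.0, 70.0], [-8.0, 0.0, 77.0], [76.0, 9.0, 81.0]]
side stop 157 [[-35.0, -102.0, 30.0], [-4.0, -97.0, 37.0], [29.0, -92.0, 40.0]]
side cap 144 [[-11.0, 72.0, 86.0], [0.0, 84.0, 94.0], [13.0, 96.0, 96.0]]
side body 168 [[-20.0, 62.0, 26.0], [-16.0, 75.0, 44.0], [6.0, 102.0, 60.0]]
side post/cw 744 [[84.0, -30.0, 53.0], [116.0, -1.0, 82.0], [186.0, 31.0, 128.0]]
side cn 399 [[75.0, 87.0, 60.0], [98.0, 110.0, 64.0], [123.0, 133.0, 67.0]]
side cf 431 [[72.0, -117.0, 60.0], [95.0, -93.0, 64.0], [119.0, -71.0, 67.0]]
side tum 203 [[147.0, 4.0, 71.0], [216.0, 43.0, 77.0], [238.0, 74.0, 125.0]]
```

Run:
```python
from cloud import *
p=np.load('pose.npy'); c,s=np.cos(p[2]),np.sin(p[2])
p[:2]+=-.002*np.array([c,s]); np.save('pose.npy',p)
print([m for m in dir(arm) if m[0]!='_'])
o=arm.observe(); print(np.round(R.from_rotvec(o['ee_rot']).as_matrix(),3).tolist(),o['clock'])
allp=[]
for n in ['top','side']:
    d=np.load(n+'0.npy');C=cloud(n,d); D=(C-[p[0],p[1],0])*1000
    t=np.stack([c*D[...,0]+s*D[...,1],-s*D[...,0]+c*D[...,1],D[...,2]],-1)
    im=cv2.imread(f'pics/{n}0.png').astype(int); b,g,r=im[...,0],im[...,1],im[...,2]
    for nm,m in [('blue',(b>120)&(r<60)),('yellow',(r>150)&(b<60)&(g>130))]:
        q=t[m&(d>0)&(t[...,2]>15)&(t[...,2]<110)&(abs(t[...,0])<120)&(abs(t[...,1])<300)]; print(n,nm,len(q),np.percentile(q,[2,50,98],axis=0).round().tolist())
    allp.append(C[d>0])
P=np.concatenate(allp)
gx=np.arange(.1,.95,.05); gy=np.arange(.5,-.75,-.05)
print('rows x, cols y:',gy.round(2).tolist())
for x in gx[::-1]:
    print(round(x,2),' '.join('%4d'%(1000*np.max(P[(abs(P[:,0]-x)<.025)&(abs(P[:,1]-y)<.025),2],initial=-.999)) for y in gy))
```

```text
['PlanningError', 'observe', 'sign_off']
[[0.0, 0.905, 0.426], [-0.0, 0.426, -0.905], [-1.0, -0.0, 0.0]] 1.0
top blue 145 [[-114.0, 124.0, 53.0], [-87.0, 142.0, 59.0], [-72.0, 166.0, 86.0]]
top yellow 70 [[-91.0, 197.0, 48.0], [-76.0, 212.0, 57.0], [-48.0, 238.0, 86.0]]
side blue 392 [[-113.0, 125.0, 55.0], [-98.0, 141.0, 68.0], [-79.0, 163.0, 92.0]]
side yellow 371 [[-89.0, 197.0, 55.0], [-74.0, 213.0, 67.0], [-53.0, 234.0, 92.0]]
rows x, cols y: [0.5, 0.45, 0.4, 0.35, 0.3, 0.25, 0.2, 0.15, 0.1, 0.05, 0.0, -0.05, -0.1, -0.15, -0.2, -0.25, -0.3, -0.35, -0.4, -0.45, -0.5, -0.55, -0.6, -0.65, -0.7]
0.9 -999  355  217  156   93    3    3  192  185    5  544  544  527 -999 -999 -999 -999 -999 -999 -999 -999 -999 -999 -999 -999
0.85  439  389  152  152   92    4    4    4    4    5    6  300  515  512  496 -999 -999 -999 -999 -999 -999 -999 -999 -999 -999
0.8  488  215    4    4    4    4    5    5    5    5    5    4    4  302  516  523  337 -999 -999 -999 -999 -999 -999 -999 -999
0.75  471    4    5    4    3    6    4    4   68   66    5    4    5    4  579  586  529  371 -999 -999 -99
[... 1004 characters left out ...]
182 -182 -182 -183 -182 -181 -182   23   23   22   13
0.3 -999 -999 -999  523 -999 -999  535  535  532   20   23   24   24   23   -1 -183 -182 -183 -183 -183   20   24   22    8   81
0.25 -999 -999 -999 -999 -999 -999  535  535  523    4    4   23   24   25   24   21 -182 -183 -182  326  314   22    6    8   81
0.2 -999 -999 -999 -999 -999 -999  216  482    1   -2    3    4    4   23   23   24   22    1 -183   22  302   21    9   14   73
0.15 -999 -999 -999 -999 -999  214  378  403    5    4   11    4    4    4    3   23   23   22   22   23   22    2    3    4    4
0.1 -999 -999 -999 -999 -999  215  326    4   20   65  278  276   19    4    4    3   20   23   23   23   20    4    4    3    3
```

```bash
cat > plan.py <<'E'
from h import *
p=np.load('pose.npy'); c,s=np.cos(p[2]),np.sin(p[2])
TX=np.array([c,s,0]);TY=np.array([-s,c,0]);TZ=np.array([0,0,1.])
def W(x,y,z): return np.array([p[0],p[1],0])+(x*TX+y*TY+z*TZ)/1000
def T(w): D=(np.asarray(w)-[p[0],p[1],0])*1000; return np.array([D@TX,D@TY,D[2]])
def ori(xd,zd):
    x=xd/np.linalg.norm(xd); z=zd-x*(zd@x); z/=np.linalg.norm(z); return np.c_[x,np.cross(z,x),z]
def lift(beta=60): b=np.radians(beta); return ori(np.sin(b)*TX-np.cos(b)*TZ,-TY)
def push(al=15): a=np.radians(al); return ori(-np.sin(a)*TY-np.cos(a)*TZ,TX)
def rows(pts,oris,P0=None,R0=None,g=0):
    o=arm.observe(); P0=o['position'] if P0 is None else P0; R0=R.from_rotvec(o['ee_rot']).as_matrix() if R0 is None else R0
    out=[];pp,pr=P0,np.zeros(3)
    for P,M in zip(pts,oris):
        d=R0.T@(P-P0)*1000; r=np.degrees(R.from_matrix(R0.T@M).as_rotvec())
        out.append([*d.round().astype(int).tolist(),*r.round(1).tolist(),g])
        pp=P
    st=[P0]+list(pts); print('steps',[int(1000*np.linalg.norm(b-a)) for a,b in zip(st,st[1:])])
    for k in out: print(k)
def seg(P,M,n=8,g=0):
    o=arm.observe();P0=o['position'];R0=R.from_rotvec(o['ee_rot']); d=(R0.inv()*R.from_matrix(M)).as_rotvec(); print('turn',np.degrees(np.linalg.norm(d)))
    rows([P0+(P-P0)*min(1,(i+1)/n) for i in range(8)],[(R0*R.from_rotvec(d*min(1,(i+1)/n))).as_matrix() for i in range(8)],g=g)
def st():
    o=arm.observe(); M=R.from_rotvec(o['ee_rot']).as_matrix(); print('t',round(o['clock'],2),'track',T(o['position']).round(1),'world',o['position'].round(3),'x',[round(float(M[:,0]@k),3) for k in (TX,TY,TZ)],'z',[round(float(M[:,2]@k),3) for k in (TX,TY,TZ)],'F',o['force'].round(1),'q',o['joints'].round(2),'w',round(o['width'],2))
E
python3 - <<'E'
from plan import *
from cloud import cloud
st()
for n in ['top','side']:
    C=cloud(n,np.load(n+'0.npy')).reshape(-1,3); D=(C-[p[0],p[1],0])*1000; t=np.c_[D@TX,D@TY,D[:,2]]
    k=(abs(t[:,0])<200)&(t[:,1]>150)&(t[:,1]<500)
    for z0 in (15,50,100,150,200,300,400,500):
        q=t[k&(abs(t[:,2]-z0)<(10 if z0<30 else 25))&(t[:,1]>245)]; print(n,z0,len(q),np.percentile(q[:,1],[0,5,20]).round() if len(q) else '')
o=arm.observe();R0=R.from_rotvec(o['ee_rot']);M=lift()
d=(R0.inv()*R.from_matrix(M)).as_rotvec()
seg(np.array([.30,-.30,.26]),(R0*R.from_rotvec(d*.45)).as_matrix())
E
```

```text
t 1.0 track [-709.8  -58.7  226.7] world [ 0.266 -0.566  0.227] x [-0.0, -0.0, -1.0] z [-0.53, -0.848, 0.0] F [ 0.2  0.2 -0.3] q [ 1.03  0.43  0.02  1.57 -0.01  1.13 -0.08] w 1.0
top 15 271 [246. 249. 258.]
top 50 625 [263. 282. 284.]
top 100 753 [279. 282. 284.]
top 150 925 [279. 282. 283.]
top 200 1022 [278. 282. 284.]
top 300 1844 [274. 276. 279.]
top 400 3061 [274. 276. 279.]
top 500 13940 [275. 280. 287.]
side 15 346 [245. 248. 259.]
side 50 1665 [245. 283. 285.]
side 100 2404 [279. 283. 285.]
side 150 2806 [277. 282. 285.]
side 200 4053 [277. 283. 285.]
side 300 4079 [274. 276. 279.]
side 400 5537 [274. 276. 279.]
side 500 5302 [274. 276. 277.]
turn 30.28690798917631
steps [33, 33, 33, 33, 33, 33, 33, 33]
[-4, 18, -28, -1.6, 0.9, 3.3, 0]
[-8, 36, -56, -3.3, 1.9, 6.6, 0]
[-12, 54, -85, -4.9, 2.8, 9.9, 0]
[-17, 72, -113, -6.5, 3.8, 13.1, 0]
[-21, 90, -141, -8.2, 4.7, 16.4, 0]
[-25, 108, -169, -9.8, 5.7, 19.7, 0]
[-29, 126, -198, -11.4, 6.6, 23.0, 0]
[-33, 144, -226, -13.1, 7.5, 26.3, 0]
```

send_rows([
  [[-4,18,-28,-1.6,0.9,3.3,0],[-8,36,-56,-3.3,1.9,6.6,0],[-12,54,-85,-4.9,2.8,9.9,0],[-17,72,-113,-6.5,3.8,13.1,0],[-21,90,-141,-8.2,4.7,16.4,0],[-25,108,-169,-9.8,5.7,19.7,0],[-29,126,-198,-11.4,6.6,23,0],[-33,144,-226,-13,7.5,26.3,0]],
])

```text
clock: 1.8
position: [0.3002, -0.2986, 0.2601]
ee_rot: [1.036, 1.289, -0.311]
force: [-0.3, -0.7, -0.5]
width: 0.353
```

Run:
```python
from plan import *
st(); seg(W(-150,0,180),lift())
```

```text
t 1.8 track [-466.8   57.2  260.1] world [ 0.3   -0.299  0.26 ] x [0.454, -0.076, -0.888] z [-0.303, -0.95, -0.073] F [-0.3 -0.7 -0.5] q [ 1.19  0.19 -0.17  1.95 -0.46  1.18  0.34] w 0.35
turn 36.898470112806585
steps [41, 41, 41, 41, 41, 41, 41, 41]
[27, 31, -4, -2.0, 1.2, 4.0, 0]
[55, 62, -9, -4.0, 2.3, 8.0, 0]
[82, 92, -13, -6.0, 3.5, 12.0, 0]
[110, 123, -18, -8.0, 4.6, 16.0, 0]
[137, 154, -22, -9.9, 5.8, 20.0, 0]
[164, 185, -27, -11.9, 7.0, 24.0, 0]
[192, 216, -31, -13.9, 8.1, 28.0, 0]
[219, 246, -36, -15.9, 9.3, 32.0, 0]
```

send_rows([
  [[27,31,-4,-2,1.2,4,0],[55,62,-9,-4,2.3,8,0],[82,92,-13,-6,3.5,12,0],[110,123,-18,-8,4.6,16,0],[137,154,-22,-10,5.8,20,0],[164,185,-27,-12,7,24,0],[192,216,-31,-14,8.1,28,0],[219,246,-36,-16,9.3,32,0]],
])

```text
clock: 2.6
position: [0.5206, -0.0643, 0.1788]
ee_rot: [1.145, 1.091, 0.373]
force: [0.1, 0.5, -0.8]
width: 0.004
```

```bash
python3 - <<'E'
from plan import *
st()
a,b=W(-135,0,45),W(-62,0,42)
o=arm.observe();P0=o['position'];M=lift()
rows([P0+(a-P0)*k/4 for k in (1,2,3,4)]+[a+(b-a)*k/4 for k in (1,2,3,4)],[M]*8)
for n in ['top','side']: save(n+'1',optics.get_image(n)[0])
E
python3 - <<'E'
import cv2,numpy as np
a=cv2.imread('pics/side1.png');b=cv2.imread('pics/top1.png')
cv2.imwrite('pics/s1.png',np.hstack([cv2.resize(a[60:330,130:450],None,fx=1.25,fy=1.25),cv2.resize(b[60:330,180:500],None,fx=1.25,fy=1.25)]))
E
```

```text
t 2.6 track [-150.5   -1.2  178.8] world [ 0.521 -0.064  0.179] x [0.866, -0.0, -0.5] z [0.0, -1.0, 0.002] F [ 0.1  0.5 -0.8] q [ 1.05  0.61 -0.53  2.1  -1.07  0.89  0.9 ] w 0.0
steps [33, 33, 33, 33, 18, 18, 18, 18]
[20, -27, 0, 0.1, 0.0, -0.0, 0]
[40, -54, -1, 0.1, 0.0, -0.0, 0]
[60, -81, -1, 0.1, 0.0, -0.0, 0]
[80, -108, -1, 0.1, 0.0, -0.0, 0]
[97, -100, -1, 0.1, 0.0, -0.0, 0]
[113, -91, -1, 0.1, 0.0, -0.0, 0]
[129, -83, -1, 0.1, 0.0, -0.0, 0]
[145, -74, -1, 0.1, 0.0, -0.0, 0]
```

View pics/s1.png

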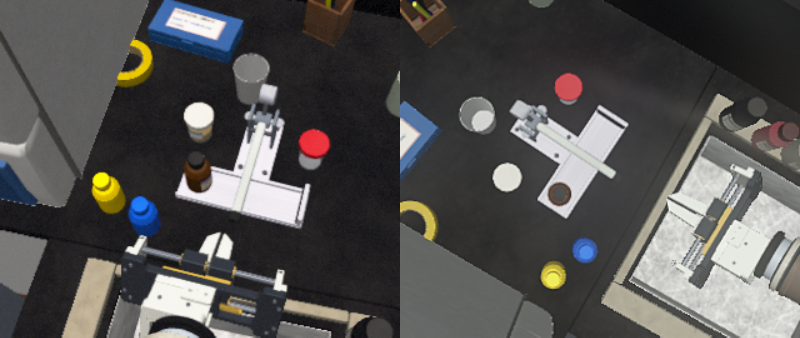

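The side picture (left) shows the shut gripper at about (215,255), pointing at the gate arm's end at (240,210). The bottle and the bystanders have not moved. Next I go in low, under the arm's end.

send_rows([
  [[20,-27,0,0,0,0,0],[40,-54,0,0,0,0,0],[60,-81,-1,0,0,0,0],[80,-108,-1,0,0,0,0],[96,-102,-1,0,0,0,0],[112,-94,-1,0,0,0,0],[126,-86,-1,0,0,0,0],[142,-78,-1,0,0,0,0]],
])

```text
clock: 3.5
position: [0.5645, 0.0055, 0.0403]
ee_rot: [1.144, 1.092, 0.37]
force: [0.2, -0.4, -0.1]
width: 0.006
```

Run:
```python
from plan import *
st()
n=np.array([.5,.866]); M=lift(); L=[]
for th in np.linspace(0,1.25,17)[1:]:
    Q=np.array([115,70])+165*np.array([-np.cos(th),np.sin(th)])-8*np.array([np.sin(th),np.cos(th)])-9.5*n
    L.append(W(Q[0],0,Q[1])); print(th.round(2),Q.round(), end=' ')
rows(L,[M]*16)
for k in ['side']: save(k+'2',optics.get_image(k)[0][100:300,150:470])
```

```text
t 3.5 track [-68.1  -0.4  40.3] world [0.564 0.005 0.04 ] x [0.864, -0.001, -0.503] z [-0.001, -1.0, 0.001] F [ 0.2 -0.4 -0.1] q [ 1.    0.96 -0.71  2.13 -1.29  0.5   1.22] w 0.01
0.08 [-55.  67.] 0.16 [-54.  80.] 0.23 [-52.  92.] 0.31 [-49. 105.] 0.39 [-45. 117.] 0.47 [-41. 129.] 0.55 [-35. 141.] 0.62 [-28. 152.] 0.7 [-21. 162.] 0.78 [-13. 172.] 0.86 [ -4. 182.] 0.94 [  6. 190.] 1.02 [ 16. 198.] 1.09 [ 27. 205.] 1.17 [ 39. 211.] 1.25 [ 51. 216.] steps [29, 12, 12, 12, 12, 12, 12, 12, 12, 12, 12, 12, 12, 12, 12, 12]
[-2, 29, 0, 0.0, 0.1, 0.2, 0]
[-8, 41, 0, 0.0, 0.1, 0.2, 0]
[-12, 53, 0, 0.0, 0.1, 0.2, 0]
[-16, 65, 0, 0.0, 0.1, 0.2, 0]
[-19, 78, 0, 0.0, 0.1, 0.2, 0]
[-21, 91, 0, 0.0, 0.1, 0.2, 0]
[-22, 104, 0, 0.0, 0.1, 0.2, 0]
[-22, 116, 0, 0.0, 0.1, 0.2, 0]
[-20, 129, 0, 0.0, 0.1, 0.2, 0]
[-18, 142, 0, 0.0, 0.1, 0.2, 0]
[-15, 155, 0, 0.0, 0.1, 0.2, 0]
[-11, 167, 0, 0.0, 0.1, 0.2, 0]
[-6, 179, 0, 0.0, 0.1, 0.2, 0]
[0, 190, 0, 0.0, 0.1, 0.2, 0]
[7, 201, 0, 0.0, 0.1, 0.2, 0]
[14, 211, 0, 0.0, 0.1, 0.2, 0]
```

View pics/side2.png

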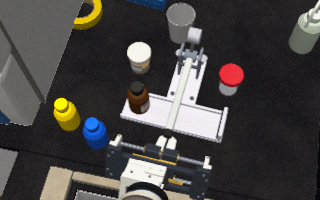

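The side picture shows the fingertips under the arm's sleeve near (165,140) of the crop, with the arm still level. Now the lift follows the arc.

send_rows([
  [[0,12,0,0,0,0,0],[-2,22,0,0,0,0,0],[-4,32,0,0,0,0,0],[-8,41,0,0,0,0,0],[-11,50,0,0,0,0,0],[-14,59,0,0,0,0,0],[-17,69,0,0,0,0,0],[-19,78,0,0,0,0,0]],
])

```text
clock: 4.35
position: [0.5762, 0.0255, 0.1184]
ee_rot: [1.145, 1.093, 0.372]
force: [0.3, 0.6, -0.8]
width: 0.003
```

Run:
```python
from plan import *
st()
n=np.array([.5,.866]); M=lift(); L=[]
for th in np.linspace(.4,1.25,9)[1:]:
    Q=np.array([115,70])+165*np.array([-np.cos(th),np.sin(th)])-8*np.array([np.sin(th),np.cos(th)])-9.5*n
    L.append(W(Q[0],0,Q[1]))
rows(L,[M]*8)
for k in ['side']: save(k+'3',optics.get_image(k)[0][100:300,150:470])
```

```text
t 4.35 track [-44.9   0.6 118.4] world [0.576 0.025 0.118] x [0.865, 0.0, -0.501] z [0.001, -1.0, 0.0] F [ 0.3  0.6 -0.8] q [ 0.97  0.79 -0.74  2.14 -1.26  0.56  1.04] w 0.0
steps [17, 17, 17, 17, 17, 17, 17, 17]
[-2, 18, 1, 0.0, -0.0, 0.1, 0]
[-2, 35, 1, 0.0, -0.0, 0.1, 0]
[-1, 53, 1, 0.0, -0.0, 0.1, 0]
[3, 70, 1, 0.0, -0.0, 0.1, 0]
[8, 87, 1, 0.0, -0.0, 0.1, 0]
[15, 103, 1, 0.0, -0.0, 0.1, 0]
[24, 118, 1, 0.0, -0.0, 0.1, 0]
[34, 132, 1, 0.0, -0.0, 0.1, 0]
```

View pics/side3.png

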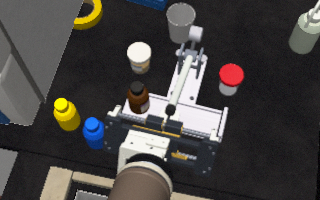

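The sleeve, now at (172,108), is riding up on the fingertips and the bottle is untouched. I continue along the arc.

send_rows([
  [[-1,14,0,0,0,0,0],[-2,28,0,0,0,0,0],[-2,42,0,0,0,0,0],[0,56,0,0,0,0,0],[3,70,0,0,0,0,0],[8,86,0,0,0,0,0],[15,102,0,0,0,0,0],[24,117,0,0,0,0,0]],
])

```text
clock: 5.2
position: [0.6196, 0.093, 0.2075]
ee_rot: [1.145, 1.093, 0.372]
force: [1.6, -0.2, -1.3]
width: 0.005
```

Run:
```python
from plan import *
st()
n=np.array([.5,.866]); M=lift(); L=[]
for th in [1.17,1.22,1.27,1.32]:
    Q=np.array([115,70])+165*np.array([-np.cos(th),np.sin(th)])-8*np.array([np.sin(th),np.cos(th)])-9.5*n
    L.append(W(Q[0],0,Q[1]))
rows(L,[M]*8)
for k in ['side']: save(k+'4',optics.get_image(k)[0][100:300,150:470])
```

```text
t 5.2 track [ 35.3   0.7 207.5] world [0.62  0.093 0.208] x [0.865, 0.0, -0.501] z [0.001, -1.0, 0.0] F [ 1.6 -0.2 -1.3] q [ 0.86  0.64 -0.81  2.08 -1.27  0.55  0.79] w 0.0
steps [4, 8, 8, 8]
[1, 4, 1, 0.0, -0.0, 0.1, 0]
[6, 11, 1, 0.0, -0.0, 0.1, 0]
[11, 17, 1, 0.0, -0.0, 0.1, 0]
[17, 24, 1, 0.0, -0.0, 0.1, 0]
```

View pics/side4.png

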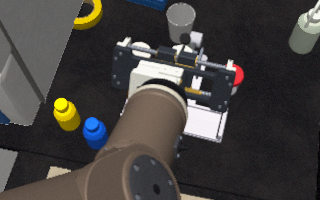

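send_rows([
  [[1,4,0,0,0,0,0],[6,11,0,0,0,0,0],[11,17,0,0,0,0,0],[17,24,0,0,0,0,0],[17,24,0,0,0,0,0],[-10,24,0,0,0,0,0],[-50,24,0,0,0,0,0],[-95,24,0,0,0,0,0]],
])

```text
clock: 6.05
position: [0.5799, 0.033, 0.2752]
ee_rot: [1.146, 1.095, 0.373]
force: [1.6, -0.6, 0.5]
width: 0.008
```

Run:
```python
from plan import *
st()
for k in ['side','top']: save(k+'5',optics.get_image(k)[0][100:300,150:470])
```

```text
t 6.05 track [-36.6   1.6 275.2] world [0.58  0.033 0.275] x [0.865, 0.003, -0.501] z [0.002, -1.0, -0.002] F [ 1.6 -0.6  0.5] q [ 0.99  0.48 -0.75  2.05 -1.1   0.79  0.61] w 0.01
```

View pics/side5.png

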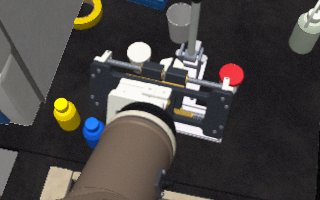

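View pics/top5.png

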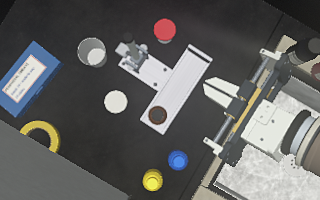

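The gate arm stands upright by itself: in the side crop the rod is at (195,25), and in the top crop nothing crosses the lane. The bottle still waits at (157,116) in the top crop. Now I re-orient for the push.

Run:
```python
from plan import *
o=arm.observe();R0=R.from_rotvec(o['ee_rot']);M=push(15)
d=(R0.inv()*R.from_matrix(M)).as_rotvec(); print(np.degrees(np.linalg.norm(d)))
h=(R0*R.from_rotvec(d*.5)).as_matrix(); print('half x',[round(float(h[:,0]@k),2) for k in (TX,TY,TZ)])
seg(W(-30,90,290),h,g=33)
```

```text
111.80548951733016
half x [0.45, 0.09, -0.89]
turn 55.90274475866509
steps [11, 11, 11, 11, 11, 11, 11, 11]
[0, 2, -12, -5.5, 2.3, -3.6, 33]
[0, 4, -23, -11.1, 4.6, -7.2, 33]
[0, 6, -35, -16.6, 6.9, -10.8, 33]
[1, 9, -46, -22.1, 9.1, -14.4, 33]
[1, 11, -58, -27.7, 11.4, -18.0, 33]
[1, 13, -69, -33.2, 13.7, -21.6, 33]
[1, 15, -81, -38.7, 16.0, -25.2, 33]
[1, 17, -92, -44.3, 18.3, -28.8, 33]
```

send_rows([
  [[0,2,-12,-5.5,2.3,-3.6,33],[0,4,-23,-11,4.6,-7.2,33],[0,6,-35,-16.6,6.9,-10.8,33],[0,9,-46,-22,9.1,-14.4,33],[0,11,-58,-27.7,11.4,-18,33],[0,13,-69,-33.2,13.7,-21.6,33],[0,15,-81,-38.7,16,-25.2,33],[0,17,-92,-44.3,18.3,-28.8,33]],
])

```text
clock: 6.95
position: [0.5081, 0.0906, 0.2897]
ee_rot: [0.111, 1.302, 0.525]
force: [0.0, 0.5, -0.6]
width: 0.33
```

Run:
```python
from plan import *
st(); seg(W(26,140,220),push(15),g=33)
```

```text
t 6.95 track [-27.1  93.1 289.7] world [0.508 0.091 0.29 ] x [0.451, 0.092, -0.888] z [0.685, -0.673, 0.278] F [ 0.   0.5 -0.6] q [ 0.65  0.2  -0.71  1.9  -0.38  0.92  0.45] w 0.33
turn 55.49940211181449
steps [12, 12, 12, 12, 12, 12, 12, 12]
[11, 5, -2, -5.5, 2.3, -3.6, 33]
[23, 10, -4, -10.9, 4.6, -7.3, 33]
[34, 15, -5, -16.4, 6.9, -10.9, 33]
[45, 20, -7, -21.8, 9.2, -14.5, 33]
[56, 25, -9, -27.3, 11.5, -18.1, 33]
[68, 29, -11, -32.7, 13.8, -21.8, 33]
[79, 34, -13, -38.2, 16.1, -25.4, 33]
[90, 39, -15, -43.6, 18.3, -29.0, 33]
```

send_rows([
  [[11,5,-2,-5.5,2.3,-3.6,33],[23,10,-4,-10.9,4.6,-7.3,33],[34,15,-5,-16.4,6.9,-10.9,33],[45,20,-7,-21.8,9.2,-14.5,33],[56,25,-9,-27.3,11.5,-18,33],[68,29,-11,-32.7,13.8,-21.8,33],[79,34,-13,-38.2,16,-25.4,33],[90,39,-15,-43.6,18.3,-29,33]],
])

```text
clock: 7.75
position: [0.4974, 0.1611, 0.2197]
ee_rot: [-0.943, 1.292, 0.578]
force: [-0.3, -0.5, -0.4]
width: 0.329
```

Run:
```python
from plan import *
from cloud import cloud
st()
for k in ['side','top']:
    im,d=optics.get_image(k); save(k+'6',im[100:300,150:470])
    C=cloud(k,d); D=(C-[p[0],p[1],0])*1000; t=np.stack([D@TX,D@TY,D[...,2]],-1)
    m=(d>0)&(abs(t[...,0])<35)&(t[...,1]>40)&(t[...,1]<120)&(t[...,2]>82)&(t[...,2]<97); print(k,m.sum(),np.percentile(t[m],[2,50,98],axis=0).round() if m.sum()>5 else '')
```

```text
t 7.75 track [ 26.4 140.3 219.7] world [0.497 0.161 0.22 ] x [0.001, -0.258, -0.966] z [1.0, 0.001, 0.001] F [-0.3 -0.5 -0.4] q [-0.    0.28 -0.71  1.93  0.52  0.98  0.02] w 0.33
side 152 [[-8. 72. 83.]
 [ 2. 84. 94.]
 [15. 96. 96.]]
top 111 [[-8. 72. 89.]
 [ 3. 84. 92.]
 [15. 95. 95.]]
```

View pics/side6.png

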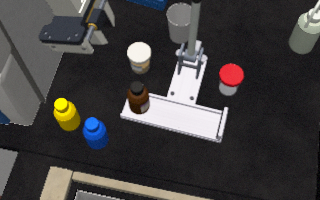

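View pics/top6.png

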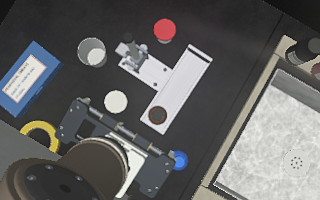

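The cap is at track (3, 84), confirmed in both cameras. The blue look-alike is close to the gripper's end (top crop (178,160)), so I lean the tool 6° away from it and push with the left finger only.

```bash
cat >> plan.py <<'E'
def push2(al=15,de=6):
    a,b=np.radians([al,de]); return ori(-np.sin(a)*TY-np.sin(b)*TX-np.cos(a)*TZ,TX)
E
python3 - <<'E'
from plan import *
seg(W(27,128,55),push2(),g=33)
M=push2(); o=W(27,128,17)
for u in (-95,95):
  for v in (-37.5,37.5): print(T(o+M@np.array([-66,v,u])/1000).round())
E
```

```text
turn 6.126921153237789
steps [20, 20, 20, 20, 20, 20, 20, 20]
[20, 3, 0, 0.0, 0.8, -0.0, 33]
[41, 7, 0, 0.1, 1.5, -0.1, 33]
[61, 10, 0, 0.1, 2.3, -0.1, 33]
[81, 13, -1, 0.2, 3.1, -0.1, 33]
[101, 17, -1, 0.2, 3.8, -0.1, 33]
[122, 20, -1, 0.3, 4.6, -0.2, 33]
[142, 23, -1, 0.3, 5.3, -0.2, 33]
[162, 26, -1, 0.4, 6.1, -0.2, 33]
[-61. 111. 100.]
[-61. 184.  80.]
[128. 106.  81.]
[128. 179.  61.]
```

send_rows([
  [[20,3,0,0,0.8,0,33],[41,7,0,0,1.5,0,33],[61,10,0,0,2.3,0,33],[81,13,-1,0,3.1,0,33],[101,17,-1,0,3.8,0,33],[122,20,-1,0,4.6,0,33],[142,23,-1,0,5.3,0,33],[162,26,-1,0,6.1,0,33]],
])

```text
clock: 8.65
position: [0.511, 0.1498, 0.0558]
ee_rot: [-0.976, 1.391, 0.531]
force: [0.2, -0.7, 0.9]
width: 0.33
```

Run:
```python
from plan import *
st(); seg(W(27,128,17),push2(),g=33,n=5)
for k in ['side','top']:
    im,d=optics.get_image(k); save(k+'7',cv2.resize(im[100:300,150:470],None,fx=2,fy=2))
```

```text
t 8.65 track [ 24.2 122.7  55.8] world [0.511 0.15  0.056] x [-0.105, -0.253, -0.962] z [0.994, -0.034, -0.1] F [ 0.2 -0.7  0.9] q [-0.17  0.56 -0.56  2.01  0.8   0.84 -0.28] w 0.33
turn 0.47038557430735656
steps [7, 7, 7, 7, 7, 0, 0, 0]
[7, 3, 1, -0.1, -0.0, -0.1, 33]
[14, 6, 3, -0.1, -0.0, -0.1, 33]
[21, 9, 4, -0.2, -0.0, -0.2, 33]
[29, 12, 5, -0.3, -0.1, -0.2, 33]
[36, 15, 6, -0.4, -0.1, -0.3, 33]
[36, 15, 6, -0.4, -0.1, -0.3, 33]
[36, 15, 6, -0.4, -0.1, -0.3, 33]
[36, 15, 6, -0.4, -0.1, -0.3, 33]
```

View pics/side7.png

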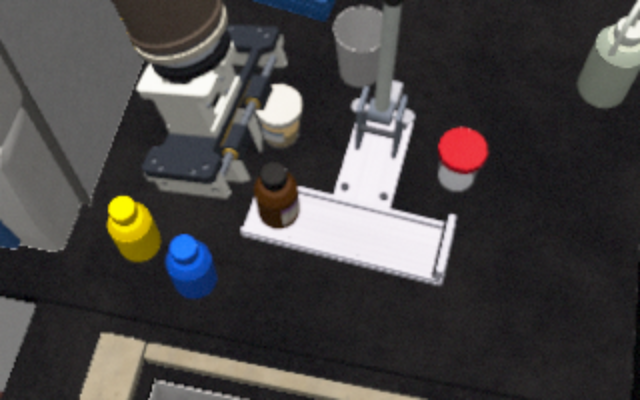

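View pics/top7.png

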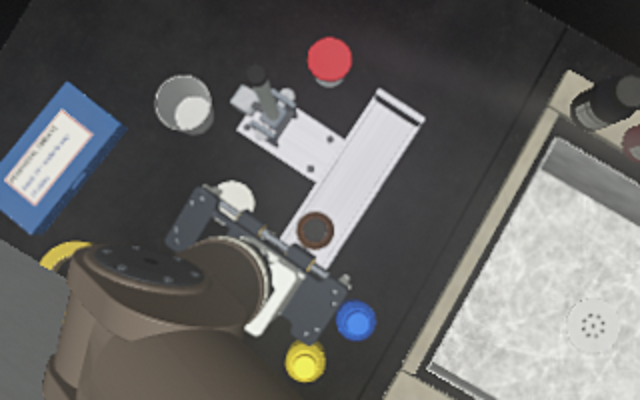

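Run:
```python
from plan import *
st();st(); seg(W(27,128,17),push2(),g=33,n=5)
```

```text
t 8.75 track [ 23.2 123.3  54.5] world [0.51  0.149 0.055] x [-0.108, -0.251, -0.962] z [0.994, -0.033, -0.103] F [-0.2  0.2  0.4] q [-0.17  0.56 -0.56  2.01  0.8   0.84 -0.28] w 0.33
t 8.75 track [ 23.2 123.3  54.5] world [0.51  0.149 0.055] x [-0.108, -0.251, -0.962] z [0.994, -0.033, -0.103] F [-0.2  0.2  0.4] q [-0.17  0.56 -0.56  2.01  0.8   0.84 -0.28] w 0.33
turn 0.530509575783289
steps [7, 7, 7, 7, 7, 0, 0, 0]
[7, 3, 2, -0.1, -0.0, -0.1, 33]
[14, 6, 3, -0.1, -0.1, -0.1, 33]
[21, 8, 5, -0.2, -0.1, -0.2, 33]
[28, 11, 6, -0.2, -0.2, -0.3, 33]
[35, 14, 8, -0.3, -0.2, -0.4, 33]
[35, 14, 8, -0.3, -0.2, -0.4, 33]
[35, 14, 8, -0.3, -0.2, -0.4, 33]
[35, 14, 8, -0.3, -0.2, -0.4, 33]
```

The side picture shows the open fingers behind the bottle, which is at (275,195). The gripper end clears the blue bottle at (190,265), and in the top picture at (355,320). I lower it to pushing height.

send_rows([
  [[7,3,1,0,0,0,33],[14,6,2,0,0,0,33],[21,8,3,0,0,0,33],[28,11,4,0,0,0,33],[34,14,4,0,0,0,33],[34,14,4,0,0,0,33],[34,14,4,0,0,0,33],[34,14,4,0,0,0,33]],
])

```text
clock: 9.55
position: [0.5075, 0.1536, 0.0205]
ee_rot: [-0.979, 1.388, 0.532]
force: [-0.3, -0.4, 0.0]
width: 0.332
```

Run:
```python
from plan import *
st(); x=T(arm.observe()['position']); seg(W(25,80,17),push2(),g=33)
for k in ['side']:
    im,d=optics.get_image(k); save(k+'8',cv2.resize(im[120:270,190:350],None,fx=4,fy=4))
```

```text
t 9.55 track [ 25.6 127.8  20.5] world [0.507 0.154 0.02 ] x [-0.104, -0.255, -0.961] z [0.995, -0.031, -0.099] F [-0.3 -0.4  0. ] q [-0.21  0.61 -0.52  2.04  0.87  0.78 -0.37] w 0.33
turn 0.29411911520327033
steps [5, 5, 5, 5, 5, 5, 5, 5]
[2, -6, 0, -0.0, -0.0, -0.0, 33]
[4, -11, 0, -0.1, -0.0, -0.0, 33]
[6, -17, 0, -0.1, -0.0, -0.1, 33]
[8, -23, 1, -0.1, -0.0, -0.1, 33]
[10, -28, 1, -0.2, -0.0, -0.1, 33]
[12, -34, 1, -0.2, -0.0, -0.1, 33]
[14, -40, 1, -0.2, -0.0, -0.1, 33]
[16, -45, 1, -0.2, -0.0, -0.2, 33]
```

View pics/side8.png

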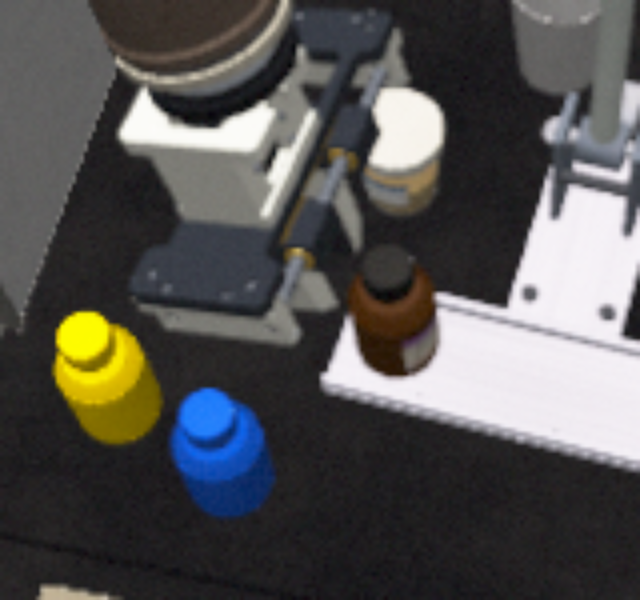

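The left finger is in line behind the amber bottle at (395,330), clear of the blue bottle, the yellow bottle and the pale cup. I start the push.

send_rows([
  [[2,-5,0,0,0,0,33],[3,-10,0,0,0,0,33],[5,-14,0,0,0,0,33],[6,-18,0,0,0,0,33],[8,-22,0,0,0,0,33],[9,-27,0,0,0,0,33],[11,-32,0,0,0,0,33],[13,-37,0,0,0,0,33]],
])

```text
clock: 10.4
position: [0.5398, 0.1308, 0.0172]
ee_rot: [-0.979, 1.388, 0.532]
force: [0.0, -0.1, 0.7]
width: 0.334
```

```bash
cat > bot.py <<'E'
from plan import *
from cloud import cloud
def bot(tag,crop=(slice(120,270),slice(190,350)),lo=-120,hi=120):
    for k in ['side','top']:
        im,d=optics.get_image(k)
        if k=='side': save(k+tag,cv2.resize(im[crop],None,fx=4,fy=4))
        else: save(k+tag,cv2.resize(im[110:290,220:400],None,fx=3,fy=3))
        C=cloud(k,d); D=(C-[p[0],p[1],0])*1000; t=np.stack([D@TX,D@TY,D[...,2]],-1)
        m=(d>0)&(abs(t[...,0])<32)&(t[...,1]>lo)&(t[...,1]<hi)&(t[...,2]>86)&(t[...,2]<97)&(im.max(-1)<75)
        print(k,m.sum(),np.percentile(t[m],[5,50,95],axis=0).round().tolist() if m.sum()>5 else '')
E
python3 - <<'E'
from bot import *
st(); seg(W(25,48,18),push2(),g=33)
bot('9')
E
```

```text
t 10.4 track [23.9 88.3 17.2] world [0.54  0.131 0.017] x [-0.104, -0.255, -0.961] z [0.995, -0.031, -0.1] F [ 0.  -0.1  0.7] q [-0.15  0.64 -0.51  1.99  0.88  0.78 -0.29] w 0.33
turn 0.2999794369427206
steps [5, 5, 5, 5, 5, 5, 5, 5]
[1, -5, 0, -0.0, -0.0, -0.0, 33]
[2, -10, 1, -0.1, -0.0, -0.0, 33]
[4, -15, 1, -0.1, -0.0, -0.1, 33]
[5, -20, 1, -0.1, -0.0, -0.1, 33]
[6, -24, 1, -0.2, -0.0, -0.1, 33]
[7, -29, 2, -0.2, -0.0, -0.1, 33]
[8, -34, 2, -0.2, -0.0, -0.1, 33]
[9, -39, 2, -0.2, -0.0, -0.2, 33]
side 143 [[-11.0, 46.0, 89.0], [-1.0, 58.0, 94.0], [11.0, 69.0, 96.0]]
top 2
```

View pics/side9.png

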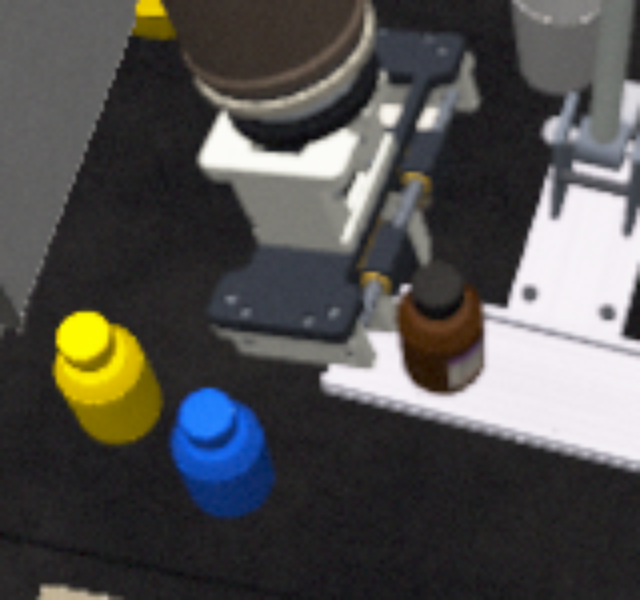

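The bottle is upright at track y = 58, cap at side crop (440,290). I continue to the changeover point before the post.

send_rows([
  [[1,-4,0,0,0,0,33],[2,-9,0,0,0,0,33],[3,-13,0,0,0,0,33],[4,-18,0,0,0,0,33],[6,-23,0,0,0,0,33],[7,-29,0,0,0,0,33],[7,-29,0,0,0,0,33],[3,-17,0,0,0,0,33]],
])

```text
clock: 11.3
position: [0.5579, 0.1248, 0.0218]
ee_rot: [-0.975, 1.378, 0.532]
force: [-2.2, 3.2, 5.6]
width: 0.33
```

Run:
```python
from bot import *
st(); bot('10')
o=arm.observe()
x=T(o['position']); print(x); a=W(x[0],73,45); b=W(-10,73,45);M=push(15)
P0=o['position'];R0=R.from_rotvec(o['ee_rot']).as_matrix()
rows([P0+(a-P0)*k/3 for k in (1,2,3)]+[a+(b-a)*k/4 for k in (1,2,3,4)]+[b],[R0,R0,R0]+[M]*5)
```

```text
t 11.3 track [28.7 69.7 21.8] world [0.558 0.125 0.022] x [-0.095, -0.258, -0.961] z [0.995, -0.031, -0.09] F [-2.2  3.2  5.6] q [-0.13  0.64 -0.51  1.96  0.87  0.79 -0.26] w 0.33
side 136 [[-11.0, 27.0, 87.0], [-2.0, 38.0, 94.0], [10.0, 48.0, 96.0]]
top 4 
[26.82398459 73.22871617 20.34182853]
steps [8, 8, 8, 9, 9, 9, 9, 0]
[-8, -2, -1, 0.0, 0.0, 0.0, 0]
[-16, -4, -2, 0.0, 0.0, 0.0, 0]
[-24, -7, -2, 0.0, 0.0, 0.0, 0]
[-23, -7, -11, -0.1, -5.7, -0.1, 0]
[-22, -7, -21, -0.1, -5.7, -0.1, 0]
[-21, -7, -30, -0.1, -5.7, -0.1, 0]
[-20, -7, -39, -0.1, -5.7, -0.1, 0]
[-20, -7, -39, -0.1, -5.7, -0.1, 0]
```

View pics/side10.png

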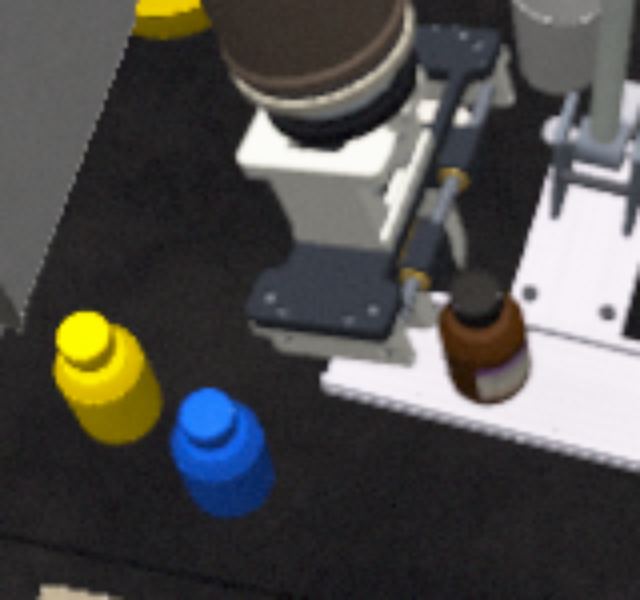

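The bottle is upright at y = 38 and the arm is still raised. The idle right finger met the post's base plate with a few newtons, so I stop this phase as planned. I lift clear, shut the fingers, re-centre and take the second push with both fingers.

send_rows([
  [[-8,0,-1,0,0,0,33],[-16,-2,-2,0,0,0,33],[-24,-4,-2,0,0,0,0],[-23,-5,-11,0,-3,0,0],[-22,-5,-21,0,-5.7,0,0],[-21,-5,-30,0,-5.7,0,0],[-20,-5,-39,0,-5.7,0,0],[-20,-5,-39,0,-5.7,0,0]],
])

```text
clock: 12.2
position: [0.5321, 0.0901, 0.0432]
ee_rot: [-0.94, 1.301, 0.572]
force: [-0.4, -0.6, 0.2]
width: 0.004
```

Run:
```python
from bot import *
st(); bot('11',(slice(120,270),slice(230,390)))
seg(W(-9,76,20),push(15),n=6)
```

```text
t 12.2 track [-14.5  72.7  43.2] world [0.532 0.09  0.043] x [-0.007, -0.257, -0.967] z [1.0, -0.007, -0.006] F [-0.4 -0.6  0.2] q [-0.02  0.53 -0.53  2.1   0.89  0.64 -0.23] w 0.0
side 145 [[-11.0, 21.0, 89.0], [-1.0, 32.0, 94.0], [11.0, 43.0, 96.0]]
top 5 
turn 0.4045713652638094
steps [3, 3, 3, 3, 3, 3, 0, 0]
[4, 1, 1, -0.0, -0.0, -0.0, 0]
[7, 3, 1, -0.1, -0.1, -0.0, 0]
[11, 4, 2, -0.1, -0.1, -0.1, 0]
[14, 6, 2, -0.2, -0.2, -0.1, 0]
[18, 7, 3, -0.2, -0.2, -0.1, 0]
[22, 9, 4, -0.3, -0.3, -0.1, 0]
[22, 9, 4, -0.3, -0.3, -0.1, 0]
[22, 9, 4, -0.3, -0.3, -0.1, 0]
```

View pics/side11.png

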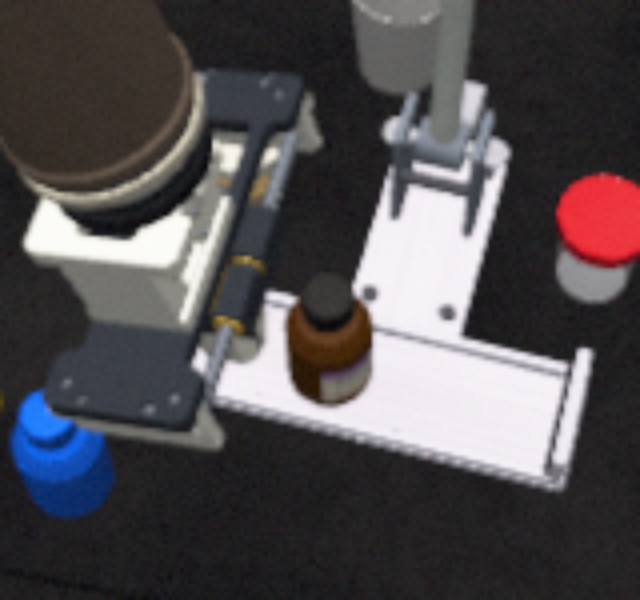

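View pics/top11.png

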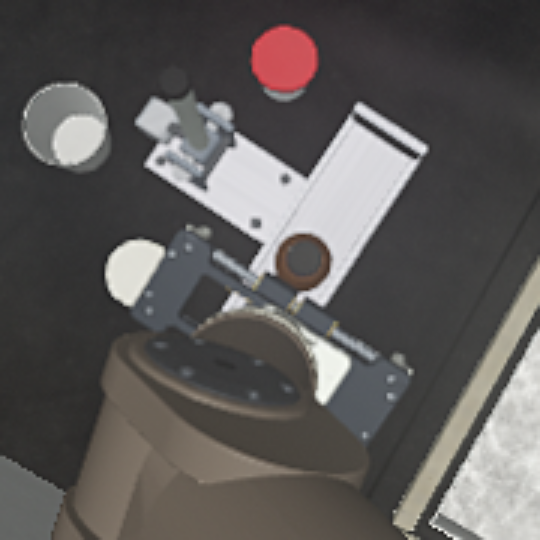

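The bottle is upright at y = 32, cap at side crop (327,300). The gripper is clear of the blue bottle and the arm is still up. I lower behind the bottle.

send_rows([
  [[4,-1,1,0,0,0,0],[8,0,1,0,0,0,0],[12,0,2,0,0,0,0],[16,1,3,0,0,0,0],[20,2,4,0,0,0,0],[22,2,4,0,0,0,0],[23,2,4,0,0,0,0],[23,2,4,0,0,0,0]],
])

```text
clock: 13.1
position: [0.5379, 0.0924, 0.0202]
ee_rot: [-0.94, 1.3, 0.573]
force: [-0.8, -0.8, -0.3]
width: 0.004
```

Run:
```python
from bot import *
st(); seg(W(-10,15,19),push(15))
bot('12',(slice(120,270),slice(230,390)))
```

```text
t 13.1 track [-9.4 69.  20.2] world [0.538 0.092 0.02 ] x [-0.005, -0.256, -0.967] z [1.0, -0.006, -0.004] F [-0.8 -0.8 -0.3] q [-0.05  0.57 -0.49  2.1   0.95  0.61 -0.28] w 0.0
turn 0.427001890974248
steps [6, 6, 6, 6, 6, 6, 6, 6]
[2, -6, 0, -0.0, -0.0, -0.0, 0]
[4, -13, 0, -0.1, -0.1, -0.0, 0]
[6, -19, 0, -0.1, -0.1, -0.1, 0]
[8, -26, 0, -0.1, -0.2, -0.1, 0]
[9, -32, 0, -0.2, -0.2, -0.1, 0]
[11, -39, 0, -0.2, -0.2, -0.1, 0]
[13, -45, 0, -0.2, -0.3, -0.1, 0]
[15, -52, 0, -0.3, -0.3, -0.1, 0]
side 140 [[-10.0, 21.0, 89.0], [-0.0, 32.0, 93.0], [11.0, 43.0, 96.0]]
top 5
```

View pics/side12.png

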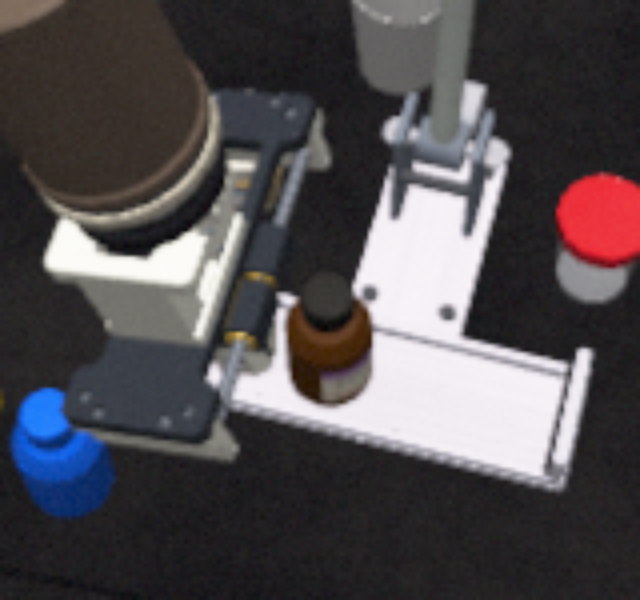

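Run:
```python
from plan import *
from cloud import cloud
im,d=optics.get_image('side');C=cloud('side',d);D=(C-[p[0],p[1],0])*1000; t=np.stack([D@TX,D@TY,D[...,2]],-1)
for z0 in range(5,150,15):
    m=(d>0)&(abs(t[...,1])<35)&(t[...,0]>45)&(t[...,0]<180)&(abs(t[...,2]-z0)<7.5); q=t[m]
    print(z0,m.sum(),np.sort(q[:,0])[[0,3,10]].round() if m.sum()>12 else '', np.percentile(q[:,1],[1,99]).round() if m.sum() else '')
M=push(15);o=W(-10,0,19)
for u in (-95,95):
  for v in (-37.5,37.5): print(T(o+M@np.array([-66,v,u])/1000).round())
```

```text
5 1059 [45. 45. 46.] [-34.  34.]
20 28 [ 99.  99. 100.] [-24.  23.]
35 32 [ 97.  99. 100.] [-24.  23.]
50 114 [98. 99. 99.] [-24.  21.]
65 97 [ 98.  99. 100.] [-33.  30.]
80 226 [ 98.  99. 100.] [-34.  31.]
95 80 [100. 101. 106.] [-23.  22.]
110 25 [109. 110. 111.] [-7.  5.]
125 38 [110. 110. 111.] [-8.  6.]
140 34 [109. 111. 111.] [-8.  7.]
[-105.  -19.   92.]
[-105.   53.   73.]
[ 85. -19.  92.]
[85. 53. 73.]
```

send_rows([
  [[1,-4,0,0,0,0,0],[3,-9,0,0,0,0,0],[4,-14,0,0,0,0,0],[6,-20,0,0,0,0,0],[7,-26,0,0,0,0,0],[9,-32,0,0,0,0,0],[11,-38,0,0,0,0,0],[12,-44,0,0,0,0,0]],
])

```text
clock: 14.05
position: [0.5762, 0.0669, 0.0197]
ee_rot: [-0.94, 1.301, 0.573]
force: [-1.9, -0.1, 1.3]
width: 0.003
```

Run:
```python
from bot import *
st(); seg(W(-10,-27,19),push(15))
bot('13',(slice(120,270),slice(250,410)))
```

```text
t 14.05 track [-10.1  23.   19.7] world [0.576 0.067 0.02 ] x [-0.006, -0.256, -0.967] z [1.0, -0.006, -0.005] F [-1.9 -0.1  1.3] q [ 0.02  0.61 -0.5   2.03  0.93  0.62 -0.17] w 0.0
turn 0.46191098266997693
steps [6, 6, 6, 6, 6, 6, 6, 6]
[2, -6, 0, -0.0, -0.0, -0.0, 0]
[3, -12, 0, -0.1, -0.1, -0.0, 0]
[5, -18, 0, -0.1, -0.1, -0.1, 0]
[7, -24, 0, -0.1, -0.2, -0.1, 0]
[8, -30, 0, -0.2, -0.2, -0.1, 0]
[10, -36, 0, -0.2, -0.3, -0.1, 0]
[12, -42, 0, -0.2, -0.3, -0.1, 0]
[14, -48, 0, -0.3, -0.3, -0.2, 0]
side 119 [[-2.0, -19.0, 88.0], [7.0, -9.0, 94.0], [18.0, 1.0, 96.0]]
top 31 [[-1.0, -23.0, 88.0], [11.0, -13.0, 93.0], [22.0, 1.0, 96.0]]
```

View pics/side13.png

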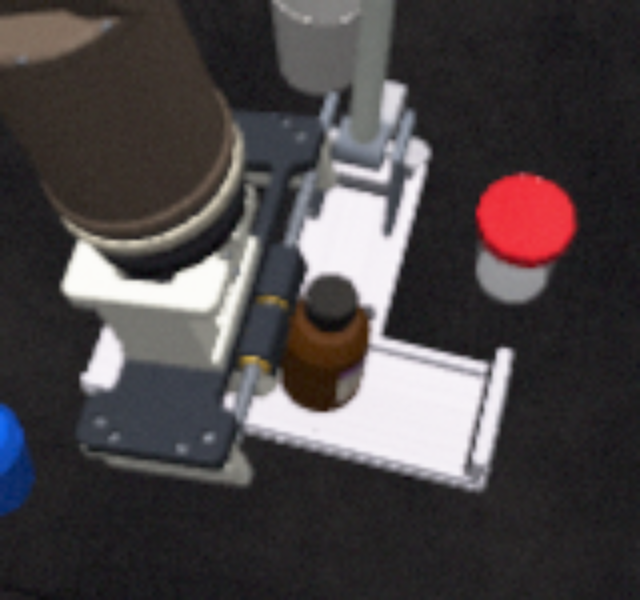

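The bottle is at (7, −9) and has drifted to the post-side rail, because my pusher's centre is at x = −10. I back off, re-centre the tip on x ≈ 2 and lean the gripper body away from the post.

Run:
```python
from bot import *
o=arm.observe();P0=o['position'];M0=R.from_rotvec(o['ee_rot']).as_matrix();M=push2(15,-6)
y=T(P0)
a=W(-10,32,20); b=W(2,32,20)
R0=R.from_matrix(M0); d=(R0.inv()*R.from_matrix(M)).as_rotvec()
rows([P0+(a-P0)*.5,a]+[a+(b-a)*k/4 for k in (0,1,2,3,4,4)],[M0,M0]+[(R0*R.from_rotvec(d*f)).as_matrix() for f in (.5,1,1,1,1,1)])
for u in (-95,95):
  for v in (-37.5,37.5): print(T(b+M@np.array([-66,v,u])/1000).round())
```

```text
steps [4, 4, 0, 3, 3, 2, 3, 0]
[-1, 5, 0, 0.0, 0.0, 0.0, 0]
[-2, 9, 0, 0.0, 0.0, 0.0, 0]
[-2, 9, 0, -0.2, -3.1, -0.1, 0]
[-2, 9, 3, -0.3, -6.3, -0.1, 0]
[-2, 9, 6, -0.3, -6.3, -0.1, 0]
[-2, 9, 9, -0.3, -6.3, -0.1, 0]
[-3, 9, 12, -0.3, -6.3, -0.1, 0]
[-3, 9, 12, -0.3, -6.3, -0.1, 0]
[-99.  10.  84.]
[-99.  83.  64.]
[ 90.  15. 103.]
[90. 88. 83.]
```

send_rows([
  [[-1,5,0,0,0,0,0],[-2,9,0,0,0,0,0],[-2,9,0,0,-3,0,0],[-2,9,3,0,-6.3,0,0],[-2,9,6,0,-6.3,0,0],[-2,9,9,0,-6.3,0,0],[-3,9,10,0,-6.3,0,0],[-3,9,10,0,-6.3,0,0]],
])

```text
clock: 14.95
position: [0.5741, 0.0823, 0.0208]
ee_rot: [-0.897, 1.2, 0.617]
force: [-0.4, -0.2, 0.5]
width: 0.004
```

Run:
```python
from bot import *
st(); seg(W(0,-10,19),push2(15,-6))
bot('14',(slice(120,270),slice(250,410)))
```

```text
t 14.95 track [ 1.7 33.1 20.8] world [0.574 0.082 0.021] x [0.105, -0.255, -0.961] z [0.994, 0.023, 0.103] F [-0.4 -0.2  0.5] q [ 0.04  0.58 -0.48  2.1   1.01  0.47 -0.24] w 0.0
turn 0.2628596814047762
steps [5, 5, 5, 5, 5, 5, 5, 5]
[2, -5, 0, -0.0, 0.0, -0.0, 0]
[3, -10, -1, -0.1, 0.0, -0.0, 0]
[5, -15, -1, -0.1, 0.0, -0.0, 0]
[6, -21, -1, -0.1, 0.0, -0.1, 0]
[8, -26, -2, -0.1, 0.0, -0.1, 0]
[9, -31, -2, -0.2, 0.1, -0.1, 0]
[11, -36, -3, -0.2, 0.1, -0.1, 0]
[13, -41, -3, -0.2, 0.1, -0.1, 0]
side 129 [[-6.0, -17.0, 88.0], [2.0, -7.0, 94.0], [14.0, 3.0, 96.0]]
top 9 [[0.0, -20.0, 89.0], [9.0, -5.0, 91.0], [15.0, 4.0, 94.0]]
```

View pics/side14.png

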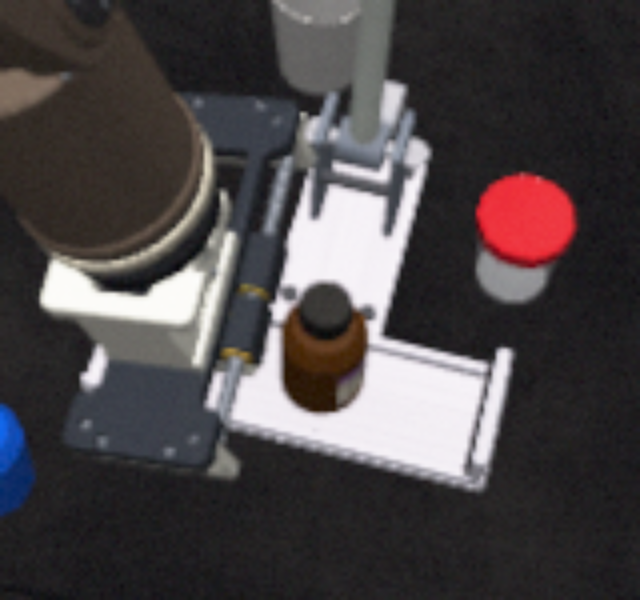

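After backing off, the bottle stands upright at (3, −7), so it had only leaned slightly on the rail. I push on, centred.

send_rows([
  [[2,-5,0,0,0,0,0],[3,-9,0,0,0,0,0],[5,-13,0,0,0,0,0],[6,-18,0,0,0,0,0],[8,-23,-1,0,0,0,0],[9,-28,-1,0,0,0,0],[10,-32,-1,0,0,0,0],[11,-36,-1,0,0,0,0]],
])

```text
clock: 15.85
position: [0.6056, 0.0604, 0.0191]
ee_rot: [-0.896, 1.201, 0.616]
force: [-0.2, -0.6, -0.3]
width: 0.007
```

Run:
```python
from bot import *
st(); seg(W(1,-37,19),push2(15,-6))
bot('15',(slice(120,270),slice(250,410)))
```

```text
t 15.85 track [ 0.3 -5.2 19.1] world [0.606 0.06  0.019] x [0.104, -0.255, -0.961] z [0.995, 0.022, 0.102] F [-0.2 -0.6 -0.3] q [ 0.11  0.61 -0.5   2.03  0.98  0.49 -0.13] w 0.01
turn 0.3057955545440381
steps [3, 3, 3, 3, 3, 3, 3, 3]
[1, -4, 0, -0.0, 0.0, -0.0, 0]
[2, -8, 0, -0.1, 0.0, -0.0, 0]
[3, -12, 0, -0.1, 0.0, -0.0, 0]
[4, -15, 0, -0.1, 0.0, -0.1, 0]
[5, -19, 0, -0.2, 0.0, -0.1, 0]
[6, -23, 0, -0.2, 0.0, -0.1, 0]
[7, -27, 0, -0.2, 0.0, -0.1, 0]
[8, -31, 0, -0.3, 0.0, -0.1, 0]
side 140 [[-6.0, -48.0, 88.0], [4.0, -38.0, 94.0], [16.0, -26.0, 96.0]]
top 71 [[-4.0, -49.0, 89.0], [6.0, -36.0, 92.0], [15.0, -28.0, 95.0]]
```

View pics/side15.png

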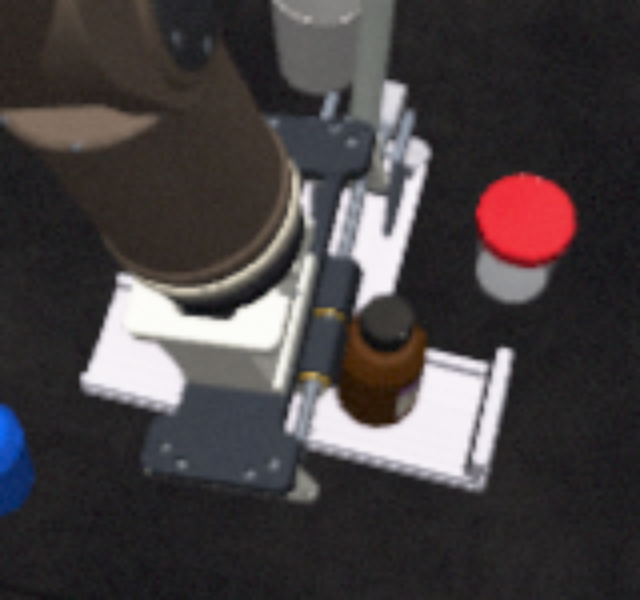

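The bottle is upright at (4, −38), cap at side crop (387,322), and the arm is still raised. The last 31 mm go slowly.

send_rows([
  [[1,-5,0,0,0,0,0],[2,-10,0,0,0,0,0],[4,-15,0,0,0,0,0],[5,-19,0,0,0,0,0],[6,-23,0,0,0,0,0],[7,-26,0,0,0,0,0],[7,-29,0,0,0,0,0],[8,-31,0,0,0,0,0]],
])

```text
clock: 16.75
position: [0.6328, 0.0438, 0.0195]
ee_rot: [-0.896, 1.201, 0.616]
force: [-1.2, -0.5, -0.4]
width: 0.008
```

Run:
```python
from bot import *
st()
bot('16',(slice(120,270),slice(250,410)))
st()
```

```text
t 16.75 track [  1.1 -37.1  19.5] world [0.633 0.044 0.019] x [0.105, -0.255, -0.961] z [0.995, 0.022, 0.102] F [-1.2 -0.5 -0.4] q [ 0.16  0.64 -0.52  1.97  0.95  0.52 -0.04] w 0.01
side 155 [[-5.0, -80.0, 88.0], [4.0, -69.0, 94.0], [17.0, -57.0, 96.0]]
top 105 [[-5.0, -79.0, 89.0], [5.0, -68.0, 92.0], [15.0, -57.0, 95.0]]
t 16.85 track [  1.  -37.1  19.3] world [0.633 0.044 0.019] x [0.105, -0.256, -0.961] z [0.995, 0.022, 0.102] F [-0.5  1.2 -0.8] q [ 0.16  0.64 -0.52  1.97  0.95  0.52 -0.05] w -0.0
```

View pics/side16.png

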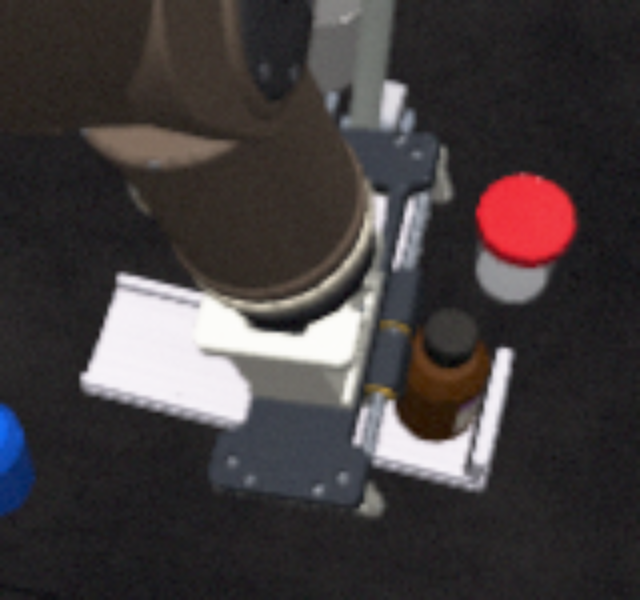

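View pics/top16.png

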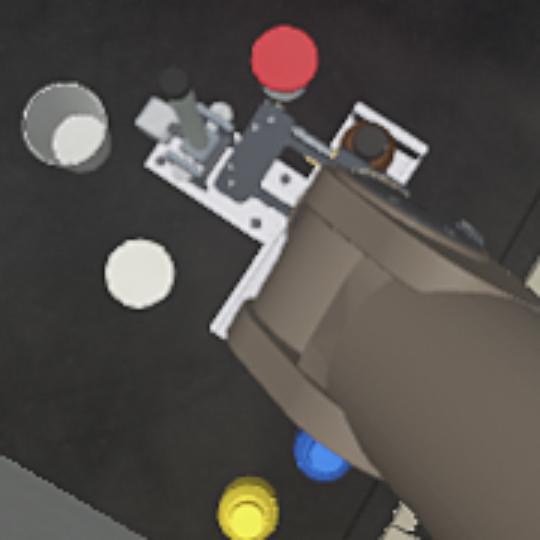

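The bottle is upright at about (4, −69) against the stop wall, with cap at side crop (452,335). I give a 2 mm nudge and then back straight off.

send_rows([
  [[0,-1,0,0,0,0,0],[0,-2,0,0,0,0,0],[0,-2,0,0,0,0,0],[-1,4,0,0,0,0,0],[-3,12,0,0,0,0,0],[-6,22,0,0,0,0,0],[-9,34,0,0,0,0,0],[-12,46,0,0,0,0,0]],
])

```text
clock: 17.65
position: [0.5911, 0.0695, 0.0193]
ee_rot: [-0.896, 1.201, 0.617]
force: [0.0, -0.6, -0.4]
width: 0.006
```

send_rows([
  [[-10,0,0,0,0,0,0],[-30,0,0,0,0,0,0],[-60,0,0,0,0,0,0],[-95,0,0,0,0,0,0],[-130,0,-10,0,0,0,0],[-165,0,-30,0,0,0,0],[-200,0,-60,0,0,0,0],[-230,0,-90,0,0,0,0]],
])

```text
clock: 18.45
position: [0.482, 0.0043, 0.2328]
ee_rot: [-0.898, 1.2, 0.617]
force: [0.5, -0.4, 1.3]
width: 0.006
```

Run:
```python
from bot import *
st()
bot('17',(slice(110,260),slice(250,410)))
from cloud import cloud
for k in ('side','top'):
    im,d=optics.get_image(k)
    C=cloud(k,d); D=(C-[p[0],p[1],0])*1000; t=np.stack([D@TX,D@TY,D[...,2]],-1)
    for nm,x,y,z in (('cn',99,109,64),('cf',97,-93,64),('arm',118,0,230)):
        m=(d>0)&(abs(t[...,0]-x)<45)&(abs(t[...,1]-y)<45)&(abs(t[...,2]-z)<(6 if z<100 else 35)); print(k,nm,m.sum(),np.median(t[m],axis=0).round() if m.sum() else '')
```

```text
t 18.45 track [-113.8   68.3  232.8] world [0.482 0.004 0.233] x [0.105, -0.256, -0.961] z [0.994, 0.025, 0.102] F [ 0.5 -0.4  1.3] q [ 0.62  0.13 -0.87  2.07  0.31  0.75  0.57] w 0.01
side 146 [[-6.0, -80.0, 89.0], [4.0, -69.0, 94.0], [15.0, -58.0, 96.0]]
top 34 [[-7.0, -79.0, 89.0], [5.0, -61.0, 92.0], [14.0, -56.0, 94.0]]
side cn 325 [ 97. 104.  64.]
side cf 426 [ 97. -94.  64.]
side arm 275 [114.  -2. 241.]
top cn 393 [101. 107.  62.]
top cf 377 [ 97. -93.  62.]
top arm 148 [116.   2. 259.]
```

View pics/side17.png

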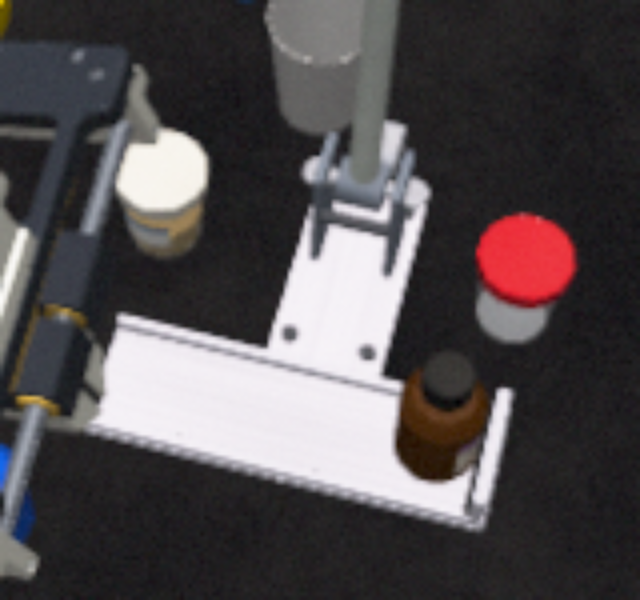

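View pics/top17.png

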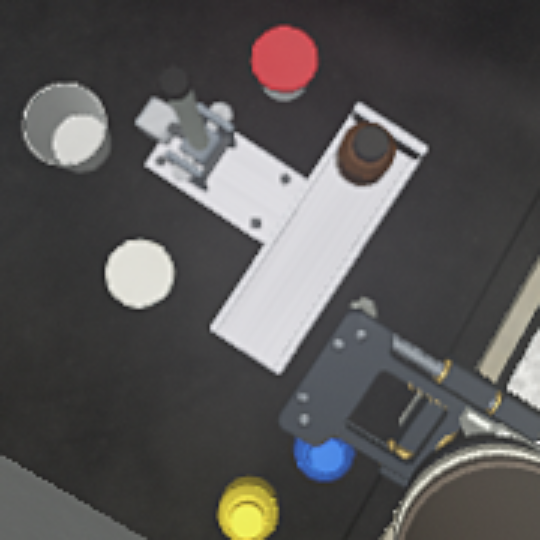

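The bottle stands upright at (4, −69) by the stop, with the arm upright at x ≈ 115 and z up to about 260. Both cups and the tumbler are where they were, and the tool is clear in the air with no contact force.

```bash
python3 -c "
from cell import arm
print(arm.sign_off())"
```

```text
the job is handed in; nothing more can be done
None
```

I raised the gate arm and pushed the bottle to the end stop, then handed the job in at about 19 s of the 59 s allowed. Sign-off gives no verdict, so this rests on my last camera checks.

**What I did:**
- **Gate:** I pushed the arm's free end up from below along its arc. It tipped over and stays up by itself.
- **Bottle:** I pushed the amber bottle low along the lane in several strokes. The first used one finger only, to keep clear of the blue bottle. The rest used the shut fingers.

**Last checks:**
- **Bottle position:** The side camera puts the bottle upright at about track x = +4, y = −69 mm. That is inside the limits.
- **Bottle, top camera:** This view was partly unreliable at the end. Its last reading had few points and gave y ≈ −61 mm. Before I backed off it gave −68 mm, which agrees with the side camera.
- **Gate arm:** It stands upright, with its axis at about x = 115 mm and its top near 260 mm.
- **Bystanders:** The cups measure within a few millimetres of where they started. The tumbler looks unmoved in the pictures; I did not measure it at the end.
- **Robot:** The tool is clear in the air and touches nothing.

**Two things that went wrong on the way:**
- **Base plate:** The idle finger met something, most likely the post's base plate, with about 7 N. That is well below the 40 N limit.
- **Rail:** The bottle briefly leaned on the post-side rail, by roughly 0.05 rad. I backed off, re-centred the pusher and went on.

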